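Scoop valve balls into a kit tray and send it down the chute

TASK

Using the hand scoop, and never touching the balls with the fingers, move at least three of the orange valve balls from the blue bin into the red kit tray while the tray is still waiting at the top of the chute. Then push the tray down the chute until it rests against the yellow and black stop, with the balls still in it, and leave the scoop lying flat on its rubber mat. Spill no balls (those not in the tray must be in the bin) and do not disturb the can, the copper ring or the screwdriver.

Things in the scene. Friction and masses are not known exactly. Their poses are not given: they have to be found in the camera images.
- bin_floor (a point): the middle of the inner floor (5 mm above the bench) of the fixed blue stock bin. Its x axis is the bin's length, pointing from the low front lip to the far wall; z up. Floor 240 mm long (x) by 106 mm wide (y). The far (+x) wall leans back 30 degrees from upright, starting at the floor end, x = 120 mm. Walls 5 mm thick; heights above this floor: far wall 50 mm, side walls 50 mm but only 30 mm along the front 90 mm, front (-x) lip 15 mm
- ball1_center (a point): one of five loose smooth orange plastic valve balls, all alike, 32 mm diameter, 16 g; this point is its centre. At the start all five lie one deep on the bin's floor, within 110 mm of its far (+x) wall. They hardly roll by themselves: a ball stays put on a slope under about 5 degrees
- ball2_center (a point): another valve ball, like ball1
- ball3_center (a point): another valve ball, like ball1
- ball4_center (a point): another valve ball, like ball1
- ball5_center (a point): another valve ball, like ball1
- scoop_grip (a point): the scoop's black handle at the point to grip: centre of its width and height, 50 mm above the scoop's underside, 45 mm behind the pan. Axes: x from handle to the pan's open nose, y across, z up. The handle is a straight level bar, 105 mm long from the pan's back, 20 mm wide, 24 mm high, flat-sided. The scoop weighs 140 g, balances 20 mm ahead of the pan's back, stands flat on its pan
- scoop_mid (a point): the scoop's mid-length, on its underside below the pan's back wall; axes as the grip's. Aluminium pan ahead of it: flat floor 2.5 mm thick from x = 0 to the open front edge at x = 105 mm (150 mm ahead of the grip point), 88 mm wide; back wall 62 mm high; side walls 40 mm high to x = 30 mm, then sloping straight down to 6 mm at x = 97 mm, where they end
- mat: fixed black rubber mat, 250 mm (x) by 140 mm (y), 3 mm thick; origin at the centre of its underside, on the bench. The scoop starts lying on it
- chute: fixed grey-blue sloped chute, 300 mm long; origin on its floor's surface at the middle of the open top end. Its x axis runs down the slope (0.175 rad, 10 degrees, below level), y across, z square to the floor. Clear width 124 mm between side rails that stand 20 mm above the floor; the yellow and black stop, 34 mm high, has its face at x = 285 mm. The top end (x = 0) is open, bench below it. Friction holds the tray where it is left
- tray_mid (a point): the middle of the loose red kit tray, half-way up; the tray is 130 mm long (x, along the chute) by 116 mm wide (y) by 60 mm high, walls and floor 4 mm, open top, 250 g. Axes parallel to the chute's when it lies in it; the centre is then 30 mm above the chute's floor, and at x = 220 mm in the chute's frame when it rests against the stop
- can_center (a point): bystander: closed grey can, 66 mm diameter, 115 mm tall; this point is its middle
- flange: bystander: flat copper-coloured ring, 100 mm outside, 22 mm high; origin at the centre of its underside
- driver_grip (a point): bystander: yellow screwdriver lying on the bench; this point is on its handle
Things that resemble listed ones, but are neither listed nor needed, are in the scene too. What is shaped like the part that bears ball2_center but pink is not meant.

How it is judged:
By the outcome, as a careful person would: the job done as asked, in the order asked, and still so for the second after the job is handed in, with the robot touching nothing.
It also fails if it takes over 66 s, if anything falls off the work surface, if the arm or the gripper's body presses on something with over 40 N, if the wrist force passes 120 N, or if a joint passes its speed limit or range.

ROBOT

A 7-joint arm with a two-finger parallel gripper is mounted at the origin on the work surface. World frame = base frame: x ahead of the robot, y to its left, z up, the work surface at z = 0. Lengths are in m, angles in rad, forces in N, time in s.
With the tool pointing down it reaches from about 0.4 to 0.85 m from the base axis. Payload 4.5 kg.
Tool frame: the origin (TCP) lies midway between the tips of the shut fingers; the grasp point (between the pads) lies 19 mm behind it; x points along the fingers, z is the direction in which the jaws open and shut, and the axes are right-handed (so a half turn about x gives the same grasp; the last joint's range is limited). The gripper opens to 88 mm and grips with 3 to 60 N. Pads are 18 mm wide; open, the fingers measure 123 mm over their backs; the gripper's body (75 mm by 187 mm) begins 45 mm behind the grasp point.
Start: joints at [1.252, 0.689, -0.195, 1.565, 0.157, 0.902, -0.215], TCP at [0.216, -0.587, 0.206] pointing down, gripper open.
Joint ranges: [-3.01, 3.01], [-0.46, 2.08], [-1.47, 1.51], [0.13, 2.56], [-1, 4.14], [0.04, 2.09], [-2.66, 2.66]. Speed limits (rad/s): [2.57, 2.57, 3.14, 3.14, 3.14, 3.14, 3.14].

INTERFACE

Orientations are given as a unit quaternion [x, y, z, w].
In Python, from rig import arm, viewer, spotter gives the robot as it stands.
- The arm moves only by the shell command python3 -m crank 'ROWS' [FORCE]. ROWS is a JSON object of lists of equal length, an entry for each row: "linear": the shift along the tool's x, y, z in mm, a list of three; "delta_rot": the turn, a rotation vector about the tool's x, y, z in degrees, a list of three; "gripper": the gripper's target within -1 to 1 (fully open at 1, half-way at 0, shut at -1). A call has 1 to 5 rows; each row is the pose to reach, as a shift and turn from the pose measured when the call began, along the tool's axes at that moment; what a row does not reach only later rows make up. A row lasts 1/12 s, in which the tool goes at most 41.7 mm and 7.16 degrees, less where a joint would pass 70% of its speed; a pose out of reach is approached as far as the arm can. A call with a gripper value outside its range is refused whole. The fingers move at their own pace and stop on an object; FORCE is the grip in N (left out, the last holds). Time passes only in rows, so rows that repeat a pose let the fingers close. It gives the time, the measured TCP pose, the force and the opening at its end, in the units of the state.
- arm.observe(): the state, without advancing time (a new reading comes with each control period).
- viewer.camera(name): name is "scene" or "top" or "wrist"; returns a dict with "img" (480x640x3 uint8, red, green, blue), "z_map" (480x640 float32, m along the optical axis (not along the pixel's ray), 0 where there is no reading), "intrinsics" (3x3 intrinsics, pixels), "xyz" and "attitude" of the camera in the world; the wrist camera has in their place "T_tool_cam" (4x4, takes a point from camera to tool coordinates, whose origin is the TCP and whose axes are the tool frame's). Camera axes: x right, y down, z forward; pixel columns grow to the right and rows downward; lengths in m; the calibration is good to about 2 mm. The wrist camera is an equidistant fisheye: a pixel r from the principal point sees the ray r / f radians off the axis. A picture is of the moment at which its call begins: read the wrist's pose just before it.
- arm.sign_off(): hands the job in, once; it reports no verdict.
Trained networks look in the newest picture that a camera, given by its name, has taken for a name from the list of things; names that differ only in an ending like _2 or _b are one class to them, and where a whole thing is asked for, a point or a joint stands for the part that bears it (a point fixed in the world has none). Each returns a list of dicts, best first, with "conf" (0 to 1); they miss things now and then, are a little off and sometimes report something else, mostly with a low value. They report only what shows in the picture. A call takes as long as a camera call. They do not tell look-alikes from the thing itself.
- spotter.search_frame(thing, camera): "point" ([x, y, z] in m, in world coordinates, good to about 4 mm: the middle of the surface that is visible of it).
The state is a dict: "clock": time; "joints": joint angles; "qd": joint speeds; "joint_efforts": joint torques, N m; "tcp_pos": TCP position; "eef_rot": TCP orientation; "contact_force": force on the tool from outside, world axes, zero at the start; "torque": the same for the moment, N m; "opening": finger opening in m.
Only numpy, scipy, OpenCV 4.12 (cv2) and the standard library are available. Lean on these libraries where they do the work, as an engineer would, in place of code of your own. Each camera call takes 0.05 s, during which the arm holds its last target.

## Working session

There is one attempt and no reset: what is moved stays moved. The work goes in short steps, Python scripts to look and compute and a shell command to move; the robot and the scene stay as the last step left them, time stands still between calls to the robot, and variables do not carry over. Pictures are saved under pics/ and viewed, and the job is handed in when it is done.

```bash
ls; mkdir -p pics
python3 - <<'E'
from rig import arm, viewer, spotter
import cv2
print(arm.observe())
for n in ["scene","top","wrist"]:
    c=viewer.camera(n)
    cv2.imwrite(f"pics/{n}0.png",c["img"][:,:,::-1])
    print(n,c["intrinsics"].tolist(),c.get("xyz"),c.get("attitude"),c.get("T_tool_cam"))
E
```

```text
pics
{'clock': 0.0, 'joints': array([ 1.25177861,  0.69000499, -0.1944919 ,  1.56636363,  0.15731071,
        0.90250793, -0.21514601]), 'qd': array([-4.40186648e-04,  1.27756331e-03,  2.26381067e-04,  4.31655593e-04,
        7.84277723e-04,  9.71354529e-05,  9.68945393e-04]), 'joint_efforts': array([ 5.57851126e-04, -5.27555931e+01, -1.26694534e+00, -1.53428131e+01,
       -5.27069997e-02,  6.42202518e-03,  1.47487799e-04]), 'tcp_pos': array([ 0.21565195, -0.58585892,  0.20519121]), 'eef_rot': array([ 0.40481848,  0.58057275, -0.40414849,  0.5794146 ]), 'contact_force': array([-0.68839273,  0.23370096,  0.92034047]), 'torque': array([-0.02064777,  0.0788455 ,  0.00775753]), 'opening': 0.08831802303051997}
scene [[618.8133001202448, 0.0, 316.89432221225394], [0.0, 618.8133001202448, 243.2169860422343], [0.0, 0.0, 1.0]] [ 1.22617342 -0.40682734  0.89532662] [ 0.8363123   0.39997348 -0.16224345 -0.33805329] None
top [[611.3697473576531, 0.0, 321.7687024270651], [0.0, 611.3697473576531, 246.06970772948534], [0.0, 0.0, 1.0]] [0.37967243 0.09386794 1.20519565] [-0.67393641  0.73096988 -0.07670745  0.07489132] None
wrist [[371.64829954431775, 0.0, 320.99796831530745], [0.0, 371.64829954431775, 237.21946085654062], [0.0, 0.0, 1.0]] None None [[-7.89718850e-04 -3.01797954e-01  9.53371581e-01 -1.79084254e-01]
 [ 3.51112775e-05 -9.53371886e-01 -3.01798022e-01  7.82327658e-02]
 [ 9.99999688e-01 -2.04861493e-04  7.63492261e-04 -2.13768660e-04]
 [ 0.00000000e+00  0.00000000e+00  0.00000000e+00  1.00000000e+00]]
```

View pics/scene0.png

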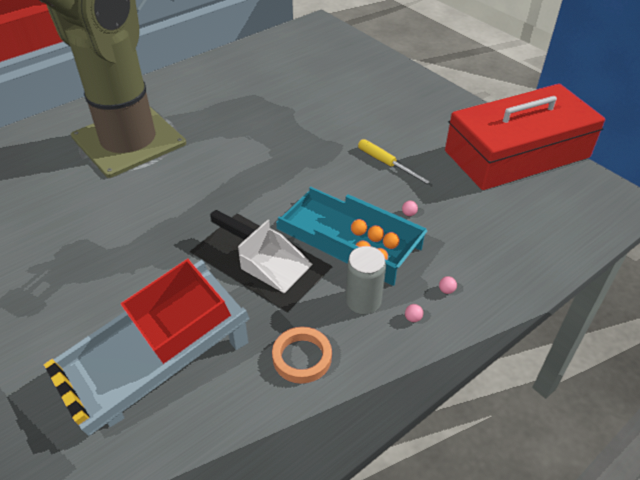

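View pics/top0.png

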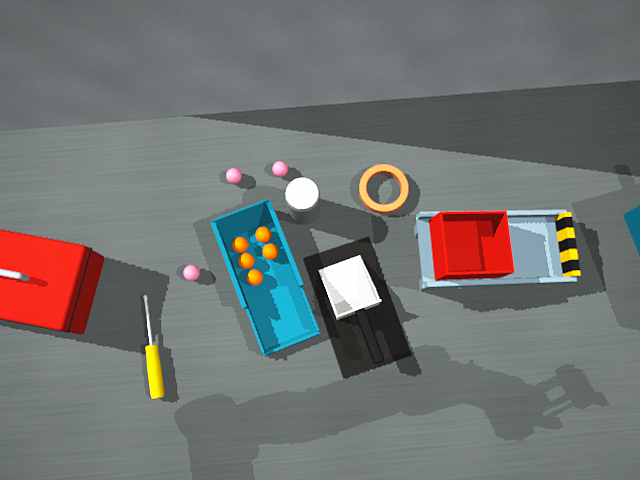

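View pics/wrist0.png

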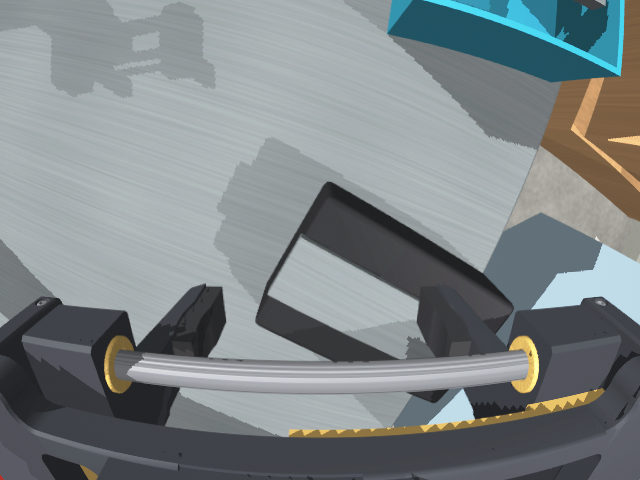

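The scene view shows the teal bin with five orange balls (~375,240), the can in front at (366,280), the scoop on its mat (265,258), the tray at the chute's top (180,310), the ring (302,355) and the driver (378,153). There are three pink look-alike balls at (410,208), (448,285) and (414,313). Next I'll measure the poses.

```bash
cat > h.py <<'E'
from rig import arm, viewer, spotter
import numpy as np, cv2
from scipy.spatial.transform import Rotation as R
def cloud(c):
    K=c["intrinsics"]; z=c["z_map"]; v,u=np.mgrid[0:480,0:640]
    p=np.stack([(u-K[0,2])/K[0,0]*z,(v-K[1,2])/K[1,1]*z,z],-1)
    return p@R.from_quat(c["attitude"]).as_matrix().T+np.array(c["xyz"])
def proj(c,P):
    K=c["intrinsics"]; q=(np.atleast_2d(P)-c["xyz"])@R.from_quat(c["attitude"]).as_matrix()
    return (q[:,:2]/q[:,2:])*[K[0,0],K[1,1]]+K[:2,2]
def fisheye(c,T,):  # cloud of the wrist camera in world; T tool->world 4x4
    K=c["intrinsics"]; z=c["z_map"]; v,u=np.mgrid[0:480,0:640]
    a=(u-K[0,2])/K[0,0]; b=(v-K[1,2])/K[1,1]; r=np.hypot(a,b)+1e-9
    t=np.tan(r)/r
    p=np.stack([a*t*z,b*t*z,z,np.ones_like(z)],-1)
    return (p@(T@c["T_tool_cam"]).T)[...,:3]
def tool(s):
    T=np.eye(4);T[:3,:3]=R.from_quat(s["eef_rot"]).as_matrix();T[:3,3]=s["tcp_pos"];return T
E
python3 - <<'E'
from h import *
np.set_printoptions(precision=4,suppress=True)
for n in ["top","scene"]:
    c=viewer.camera(n); P=cloud(c); np.save(f"{n}.npy",P)
    print(n,"bench", P[420,300] if n=="top" else P[200,150])
    for t in ["bin_floor","ball1_center","scoop_grip","scoop_mid","mat","chute","tray_mid","can_center","flange","driver_grip"]:
        print(t,[(np.round(d["point"],3).tolist(),round(d["conf"],2),proj(c,d["point"])[0].astype(int).tolist()) for d in spotter.search_frame(t,n)][:9])
E
```

```text
top bench [0.3088 0.1482 0.0055]
bin_floor [([0.577, 0.194, 0.003], 0.61, [267, 282])]
ball1_center [([0.617, 0.233, 0.034], 0.72, [244, 261])]
scoop_grip [([0.543, 0.024, 0.006], 0.64, [354, 292])]
scoop_mid [([0.538, 0.024, 0.005], 0.59, [354, 294])]
mat [([0.485, 0.022, 0.004], 0.67, [357, 321]), ([0.746, -0.053, 0.022], 0.21, [383, 188])]
chute [([0.586, -0.327, 0.044], 0.95, [533, 252]), ([0.67, 0.192, 0.033], 0.26, [263, 233])]
tray_mid [([0.605, -0.201, 0.072], 0.71, [471, 245])]
can_center [([0.706, 0.107, 0.114], 0.87, [303, 200])]
flange [([0.748, -0.056, 0.021], 0.58, [384, 187]), ([0.59, -0.327, 0.046], 0.22, [533, 250])]
driver_grip [([0.435, 0.42, 0.025], 0.6, [152, 363])]
scene bench [ 0.2232 -0.0629 -0.0006]
bin_floor [([0.572, 0.203, 0.018], 0.81, [349, 227]), ([0.627, 0.225, 0.031], 0.51, [376, 233])]
ball1_center [([0.681, 0.2, 0.032], 0.75, [385, 254]), ([0.626, 0.223, 0.033], 0.46, [375, 232])]
scoop_grip [([0.526, 0.026, 0.015], 0.97, [264, 256])]
scoop_mid [([0.524, 0.028, 0.011], 0.82, [265, 256])]
mat [([0.533, -0.014, 0.002], 0.59, [250, 272]), ([0.642, 0.183, 0.035], 0.19, [365, 245])]
chute [([0.611, -0.316, 0.047], 0.58, [118, 371]), ([0.638, 0.185, 0.036], 0.54, [364, 243])]
tray_mid [([0.58, -0.197, 0.083], 0.75, [171, 308])]
can_center [([0.738, 0.099, 0.092], 0.78, [368, 276])]
flange [([0.751, -0.058, 0.023], 0.57, [301, 352])]
driver_grip [([0.438, 0.415, 0.017], 0.81, [380, 155])]
```

Run:
```python
import cv2
a=cv2.imread('pics/top0.png')[180:400,200:600]
cv2.imwrite('pics/topcrop.png',cv2.resize(a,None,fx=2,fy=2,interpolation=cv2.INTER_CUBIC))
```

```text
(no output)
```

View pics/topcrop.png

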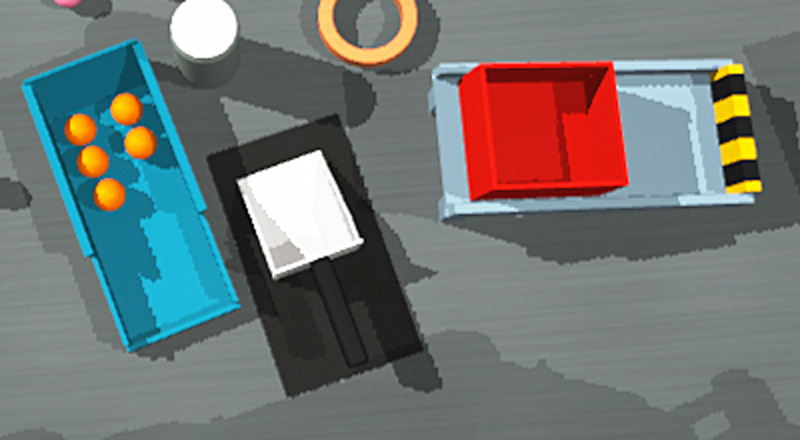

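The crop confirms the choice: the bin with five orange balls, the white-panned scoop with its black handle on the mat, and the tray at the chute's top. Next come precise fits.

Run:
```python
from h import *
np.set_printoptions(precision=4,suppress=True)
for n in ["top","scene"]:
    c=viewer.camera(n); P=cloud(c); img=c["img"]; hsv=cv2.cvtColor(img,cv2.COLOR_RGB2HSV)
    H,S,V=[hsv[...,i].astype(int) for i in range(3)]
    X=P.reshape(-1,3)
    inside=(abs(P[...,0]-0.55)<0.3)&(abs(P[...,1]-0)<0.5)
    b=inside&(S<60)&(abs(P[...,2])<0.012)&(V>60)&(V<160)
    A=np.c_[P[b][:,:2],np.ones(b.sum())]; w=np.linalg.lstsq(A,P[b][:,2],rcond=None)[0]
    r=abs(P[b][:,2]-A@w)<0.003; w=np.linalg.lstsq(A[r],P[b][r][:,2],rcond=None)[0]
    print(n,"bench plane",w,r.sum())
    Z=P[...,2]-(P[...,:2]@w[:2]+w[2])
    np.savez(f"{n}.npz",P=P,Z=Z,img=img)
    # balls
    o=inside&(H>5)&(H<20)&(S>180)&(abs(P[...,1]-.2)<.12)&(P[...,0]<.74)
    k,l,st,ce=cv2.connectedComponentsWithStats(o.astype(np.uint8))
    from scipy.optimize import least_squares
    for i in range(1,k):
        if st[i,4]<20: continue
        q=np.c_[P[l==i][:,:2],Z[l==i]]
        f=least_squares(lambda s:np.linalg.norm(q-s,axis=1)-.016,q.mean(0)-[0,0,.01],loss='soft_l1',f_scale=.002)
        print("ball",st[i,4],ce[i],f.x)
    teal=inside&(H>85)&(H<105)&(S>150)&(P[...,1]>0)
    m=teal&(Z>.050)&(Z<.062); q=P[m][:,:2]; print("rim55",len(q),cv2.minAreaRect((q*1000).astype(np.float32)),np.median(Z[m]))
    f=teal&(Z>.002)&(Z<.009); q=P[f][:,:2]; print("floor",len(q),cv2.minAreaRect((q*1000).astype(np.float32)))
    m=teal; q=P[m][:,:2]; print("all",len(q),cv2.minAreaRect((q*1000).astype(np.float32)))
    blk=inside&(V<60)&(Z>.03)&(Z<.075)&(abs(P[...,1])<.12)
    q=P[blk]; print("handle",len(q),cv2.minAreaRect((q[:,:2]*1000).astype(np.float32)),np.percentile(Z[blk],[5,50,95]))
    wh=inside&(S<40)&(V>120)&(Z>.003)&(Z<.075)&(abs(P[...,1]-.04)<.1)&(P[...,0]<.66)
    q=P[wh]; print("pan",len(q),cv2.minAreaRect((q[:,:2]*1000).astype(np.float32)))
    red=inside&((H<5)|(H>174))&(S>150)&(P[...,1]<0)
    q=P[red]; print("tray",len(q),cv2.minAreaRect((q[:,:2]*1000).astype(np.float32)),Z[red].max())
```

```text
top bench plane [ 0.0005  0.0004 -0.0006] 92705
ball 108 [264.9074 235.213 ] [0.6709 0.1962 0.0215]
ball 134 [240.5746 245.2612] [0.6537 0.2431 0.021 ]
ball 106 [272.     252.1698] [0.6352 0.1844 0.0217]
ball 134 [246.709  261.1866] [0.622  0.2319 0.0387]
ball 124 [255.3548 277.7339] [0.5856 0.218  0.0209]
rim55 1106 ((629.0159912109375, 208.78988647460938), (185.12017822265625, 123.493896484375), 17.113521575927734) 0.05481256330894274
floor 4581 ((595.9654541015625, 193.7659149169922), (290.02044677734375, 117.29106140136719), 16.865922927856445)
all 8079 ((552.5421752929688, 183.10833740234375), (383.791748046875, 127.31454467773438), 17.837841033935547)
handle 643 ((452.59686279296875, 7.333213806152344), (104.3935546875, 20.474794387817383), 15.589642524719238) [0.0584 0.0644 0.0681]
pan 2460 ((454.2851867675781, 39.85811996459961), (199.23802185058594, 408.31182861328125), 89.9634780883789)
tray 5184 ((616.6793212890625, -204.74090576171875), (159.8159942626953, 150.8880615234375), 88.85823059082031) 0.138365053977853
scene bench plane [ 0.0001 -0.     -0.0001] 78141
ball 167 [
[... 269 characters left out ...]
7734375, 206.75071716308594), (184.93186950683594, 129.9901885986328), 17.0856990814209) 0.05432766445536113
floor 2020 ((582.080078125, 189.8630828857422), (273.2521057128906, 118.4818115234375), 16.808673858642578)
all 5624 ((582.4198608398438, 192.68887329101562), (280.4380187988281, 129.88552856445312), 17.185302734375)
handle 569 ((450.7933349609375, 3.4557361602783203), (100.63570404052734, 23.007110595703125), 16.508604049682617) [0.0473 0.0631 0.0673]
pan 2798 ((433.0557861328125, 38.752044677734375), (187.3325958251953, 366.3375549316406), 87.79491424560547)
tray 6002 ((538.4979858398438, -185.50302124023438), (149.51953125, 263.1766662597656), 79.15979766845703) 0.13707150660769488
```

Run:
```python
from h import *
np.set_printoptions(precision=4,suppress=True)
for n in ["top","scene"]:
    d=np.load(n+".npz");P=d["P"].copy();P[...,2]=d["Z"];Z=d["Z"];img=d["img"]
    hsv=cv2.cvtColor(img,cv2.COLOR_RGB2HSV);H,S,V=[hsv[...,i].astype(int) for i in range(3)]
    x,y=P[...,0],P[...,1]
    reg=(x>.48)&(x<.74)&(y<-.08)&(y>-.5)&(Z>.006)
    red=reg&((H<5)|(H>174))&(S>150)
    grey=reg&(S<120)&(H>90)&(H<125)&(V>100)
    yel=reg&(H>20)&(H<35)&(S>150)
    rr=lambda q:cv2.minAreaRect((q[:,:2]*1000).astype(np.float32))
    print(n,"red",red.sum(),"grey",grey.sum(),rr(P[grey]),"yel",rr(P[yel]),P[yel].mean(0),Z[yel].max())
    # chute floor plane via RANSAC
    q=P[grey]; best=None; rng=np.random.default_rng(0)
    for _ in range(500):
        a,b,c=q[rng.choice(len(q),3,False)]; nn=np.cross(b-a,c-a); L=np.linalg.norm(nn)
        if L<1e-6: continue
        nn/=L; nn*=np.sign(nn[2]); 
        if nn[2]<.95: continue
        inl=abs((q-a)@nn)<.002
        if best is None or inl.sum()>best.sum(): best=inl
    g=q[best]; m=g.mean(0); nn=np.linalg.svd(g-m)[2][2]; nn*=np.sign(nn[2])
    print(" floor n",nn,"tilt",np.degrees(np.arccos(nn[2])),"dir",np.degrees(np.arctan2(nn[1],nn[0])),"pt",m,best.sum(), "extent",rr(g))
    # tray rim: top of red in heights over floor plane
    h=(P-m)@nn
    rim=red&(h>.055)&(h<.066); qq=P[rim]
    print(" rim",rim.sum(),rr(qq),np.median(h[rim]),qq[:,2].min(),qq[:,2].max())
    np.savez("chute_"+n,m=m,nn=nn)
    # pan
    reg2=(x>.42)&(x<.66)&(y<.13)&(y>-.09)
    pan=reg2&(V>130)&(Z>.004)&(Z<.08)&(S<60)
    k,l,st,ce=cv2.connectedComponentsWithStats(pan.astype(np.uint8)); i=1+np.argmax(st[1:,4])
    print(" pan",st[i],rr(P[l==i]))
    blk=reg2&(V<60)&(Z>.055)&(Z<.072); q=P[blk][:,:2]; mm=q.mean(0);u=np.linalg.svd(q-mm)[2][0];u*=np.sign(u[0])
    t=(q-mm)@u; w=(q-mm)@[-u[1],u[0]]
    print(" handle yaw",np.degrees(np.arctan2(u[1],u[0])),mm,np.percentile(t,[0,1,99,100]),np.percentile(w,[2,98]), "ends",mm+u*t.min(),mm+u*t.max())
    mat=reg2&(V<45)&(abs(Z-.003)<.004);print(" mat",rr(P[mat]),mat.sum())
```

```text
top red 5182 grey 4974 ((632.814453125, -251.37754821777344), (301.3669128417969, 212.40750122070312), 89.01005554199219) yel ((595.6925659179688, -393.03240966796875), (23.45542335510254, 123.86552429199219), 89.00857543945312) [ 0.594  -0.3902  0.0533] 0.06731813235774083
 floor n [ 0.0003 -0.1777  0.9841] tilt 10.236955968059414 dir -89.89345447381952 pt [ 0.5963 -0.2861  0.0456] 2372 extent ((594.8787231445312, -241.7218780517578), (287.3143615722656, 140.9829864501953), 86.88423156738281)
 rim 718 ((600.3032836914062, -198.1621551513672), (130.44866943359375, 117.47616577148438), 89.44129943847656) 0.05920196446749125 0.10654619744083765 0.138365053977853
 pan [ 319  255   63   64 1773] ((555.60205078125, 31.27777099609375), (106.87063598632812, 97.31102752685547), 15.549878120422363)
 handle yaw 16.161838524274366 [0.4607 0.0098] [-0.0445 -0.0419  0.0426  0.0437] [-0.0098  0.0095] ends [ 0.4179 -0.0026] [0.5027 0.022 ]
 mat ((521.3054809570312, 23.18243408203125), (241.56993103027344, 139.89627075195312), 13.848036766052246) 3106
scene red 6001 grey 9027 ((596.6915893554688, -2
[... 308 characters left out ...]
9478 pt [ 0.5937 -0.3044  0.0426] 4346 extent ((600.471923828125, -251.30801391601562), (295.2048645019531, 138.33285522460938), 88.92071533203125)
 rim 905 ((599.8248901367188, -200.77679443359375), (127.76061248779297, 120.91516876220703), 88.78880310058594) 0.05974200341075218 0.10576937893896561 0.13707150660769488
 pan [ 238  220   73   73 2460] ((532.2849731445312, 34.409568786621094), (149.40765380859375, 106.9812240600586), 16.8405704498291)
 handle yaw 16.41328320934294 [0.4602 0.0035] [-0.0433 -0.042   0.0406  0.0413] [-0.008  0.012] ends [ 0.4186 -0.0087] [0.4998 0.0152]
 mat ((520.563232421875, 22.357452392578125), (240.9605255126953, 142.24195861816406), 13.741256713867188) 1505
```

Run:
```python
from h import *
np.set_printoptions(precision=3,suppress=True,linewidth=200)
u=np.array([np.cos(np.radians(16.2)),np.sin(np.radians(16.2))]);v=np.array([-u[1],u[0]])
for n,o in [("top",[.4607,.0098]),("scene",[.4602,.0055])]:
    d=np.load(n+".npz");P=d["P"];Z=d["Z"];img=d["img"].max(-1)
    q=P[...,:2]-o; t=q@u; w=q@v
    print(n)
    for a in np.arange(-.08,.17,.008):
        m=(abs(t-a)<.004)&(abs(w)<.006)
        print(round(a,3),m.sum(),np.percentile(Z[m],[10,50,90])*1000 if m.any() else '',img[m].mean() if m.any() else '')
```

```text
top
-0.08 26 [-2.724  1.218  3.907] 112.65384615384616
-0.072 27 [-2.524  0.688  3.669] 110.44444444444444
-0.064 28 [ 0.656  3.131 58.695] 45.035714285714285
-0.056 29 [62.556 64.964 67.515] 38.793103448275865
-0.048 28 [61.547 64.904 67.368] 43.607142857142854
-0.04 28 [62.232 64.397 66.678] 43.285714285714285
-0.032 28 [62.855 64.573 66.064] 43.25
-0.024 28 [62.229 64.553 68.329] 43.17857142857143
-0.016 28 [62.853 64.732 67.68 ] 42.785714285714285
-0.008 31 [60.689 64.61  67.179] 42.67741935483871
-0.0 28 [62.602 64.92  66.889] 42.214285714285715
0.008 27 [62.627 64.848 66.357] 42.0
0.016 27 [63.079 64.877 66.939] 41.629629629629626
0.024 28 [62.039 65.067 67.849] 41.607142857142854
0.032 28 [62.891 65.332 68.467] 40.82142857142857
0.04 27 [62.156 64.904 66.461] 45.51851851851852
0.048 9 [61.842 62.596 65.737] 247.0
0.056 26 [2.052 6.208 9.083] 251.5
0.064 25 [3.562 5.795 8.867] 251.52
0.072 23 [2.984 4.949 7.534] 250.91304347826087
0.08 25 [2.609 5.955 8.037] 254.24
0.088 24 [1.857 6.149 7.599] 254.08333333333334
0.096 26 [3.413 5.881 9.295] 254.03846153846155
0.104 22 [2.408 5.
[... 1190 characters left out ...]
61] 183.02654867256638
0.056 17 [2.609 4.03  6.878] 204.41176470588235
0.064 19 [3.223 4.417 6.871] 203.8421052631579
0.072 15 [3.944 5.235 7.296] 209.06666666666666
0.08 18 [3.724 5.408 7.961] 223.66666666666666
0.088 19 [3.59  5.383 6.54 ] 225.05263157894737
0.096 18 [3.768 5.342 7.804] 224.77777777777777
0.104 23 [2.221 4.547 6.965] 225.17391304347825
0.112 16 [3.543 5.188 6.754] 225.25
0.12 19 [3.66  5.31  7.061] 225.26315789473685
0.128 19 [3.302 6.183 8.922] 225.26315789473685
0.136 18 [3.812 5.097 7.086] 225.44444444444446
0.144 24 [3.319 5.557 7.282] 225.20833333333334
0.152 25 [1.318 3.155 6.47 ] 95.56
0.16 21 [1.583 2.478 5.71 ] 54.476190476190474
0.168 20 [0.759 3.395 4.728] 54.25
```

```bash
cat >> h.py <<'E'
def scoopR(yaw,pitch=0,flip=False,roll=0):
    """tool orientation for scoop yaw (deg), pitch>0 nose up; tool x down, z across the scoop"""
    S=R.from_euler('ZYX',[yaw,-pitch,roll],degrees=True).as_matrix()  # scoop axes in world
    s=-1 if flip else 1
    x=-S[:,2]; z=s*S[:,1]; y=np.cross(z,x)
    return np.c_[x,y,z]
def go(pos,Rm,quiet=False):
    s=arm.observe(); T=tool(s)
    d=T[:3,:3].T@(np.array(pos)-T[:3,3])*1000
    r=np.degrees(R.from_matrix(T[:3,:3].T@Rm).as_rotvec())
    print("t",round(s["clock"],2),"tcp",np.round(s["tcp_pos"],4),"F",np.round(s["contact_force"],1),"open",round(s["opening"],4),"j",np.round(s["joints"],2))
    print("linear",np.round(d,1).tolist(),"rot",np.round(r,2).tolist(), "rows",np.ceil(max(np.linalg.norm(d)/41.7,np.linalg.norm(r)/7.16)))
GR=np.array([.4605,.0075,.053])
E
python3 - <<'E'
from h import *
for f in (0,1): go([.4605,.0075,.20],scoopR(16.2,0,f))
E
```

```text
t 1.35 tcp [ 0.216  -0.5865  0.206 ] F [-0.6 -0.5 -0.7] open 0.0883 j [ 1.25  0.69 -0.19  1.57  0.16  0.9  -0.22]
linear [6.0, 434.7, -472.9] rot [-175.98, -0.0, -0.0] rows 25.0
t 1.35 tcp [ 0.216  -0.5865  0.206 ] F [-0.6 -0.5 -0.7] open 0.0883 j [ 1.25  0.69 -0.19  1.57  0.16  0.9  -0.22]
linear [6.0, 434.7, -472.9] rot [4.02, -0.0, 0.0] rows 16.0
```

```bash
python3 -m crank '{"linear":[[2,40,-40],[4,65,-70],[6,95,-100],[6,123,-131],[6,150,-161]],"delta_rot":[[0,0,0],[1,0,0],[2,0,0],[3,0,0],[4,0,0]],"gripper":[1,1,1,1,1]}' 60
python3 - <<'E'
from h import *
go([.4605,.0075,.20],scoopR(16.2,0,1))
E
```

```text
clock: 1.77
tcp_pos: [0.2972, -0.3929, 0.2001]
eef_rot: [0.425, 0.565, -0.425, 0.565]
contact_force: [0.6, 0.3, 0.4]
opening: 0.0884
t 1.77 tcp [ 0.2972 -0.3929  0.2001] F [0.6 0.3 0.4] open 0.0884 j [ 0.93  0.53 -0.16  1.96  0.13  0.66 -0.6 ]
linear [0.1, 268.2, -339.3] rot [-0.07, 0.02, -0.03] rows 11.0
```

```bash
python3 -m crank '{"linear":[[0,25,-31],[0,50,-63],[0,75,-95],[0,100,-127],[0,125,-158]],"delta_rot":[[0,0,0],[0,0,0],[0,0,0],[0,0,0],[0,0,0]],"gripper":[1,1,1,1,1]}'; python3 -m crank '{"linear":[[0,25,-31],[0,50,-63],[0,75,-95],[0,100,-127],[0,122,-154]],"delta_rot":[[0,0,0],[0,0,0],[0,0,0],[0,0,0],[0,0,0]],"gripper":[1,1,1,1,1]}';  python3 - <<'E'
from h import *
go([.4605,.0075,.20],scoopR(16.2,0,1))
E
```

```text
clock: 2.18
tcp_pos: [0.3739, -0.2045, 0.2004]
eef_rot: [0.425, 0.565, -0.425, 0.566]
contact_force: [0.7, -0.6, 0.0]
opening: 0.0883
clock: 2.6
tcp_pos: [0.4492, -0.0196, 0.2007]
eef_rot: [0.425, 0.565, -0.424, 0.566]
contact_force: [0.2, -0.5, -0.2]
opening: 0.088
t 2.6 tcp [ 0.4492 -0.0196  0.2007] F [ 0.2 -0.5 -0.2] open 0.088 j [ 0.01  0.47 -0.1   2.08  0.08  0.58 -1.43]
linear [0.8, 18.4, -22.9] rot [0.05, 0.02, -0.14] rows 1.0
```

```bash
python3 -m crank '{"linear":[[0,18,-23],[0,18,-23]],"delta_rot":[[0,0,0],[0,0,0]],"gripper":[1,1]}'
python3 - <<'E'
from h import *
s=arm.observe();T=tool(s);c=viewer.camera("wrist");P=fisheye(c,T)
cv2.imwrite("pics/w1.png",c["img"][:,:,::-1])
V=c["img"].max(-1)
m=(V<60)&(P[...,2]>.055)&(P[...,2]<.075)&(abs(P[...,1]-.0)<.08)&(P[...,0]<.53)&(P[...,0]>.38)
q=P[m]; print(len(q)); mm=q.mean(0)[:2];u=np.linalg.svd(q[:,:2]-mm)[2][0];u*=np.sign(u[0]);t=(q[:,:2]-mm)@u;w=(q[:,:2]-mm)@[-u[1],u[0]]
print(np.degrees(np.arctan2(u[1],u[0])),mm,np.percentile(t,[.5,99.5]),np.percentile(w,[1,99]),np.median(q[:,2]))
go([.4605,.0075,.20],scoopR(16.2,0,1))
E
```

```text
clock: 2.77
tcp_pos: [0.4634, 0.0156, 0.2012]
eef_rot: [0.424, 0.567, -0.418, 0.569]
contact_force: [0.6, -0.3, -0.3]
opening: 0.0882
675
15.274995333433772 [0.45543396 0.00553486] [-0.05214627  0.04871155] [-0.00887808  0.01098305] 0.06421054551336319
t 2.82 tcp [0.4616 0.0117 0.201 ] F [-0.4 -0.3  0.1] open 0.0881 j [-0.06  0.49 -0.09  2.05  0.08  0.6  -1.49]
linear [0.9, -2.3, 3.7] rot [0.48, -0.06, -0.29] rows 1.0
```

View pics/w1.png

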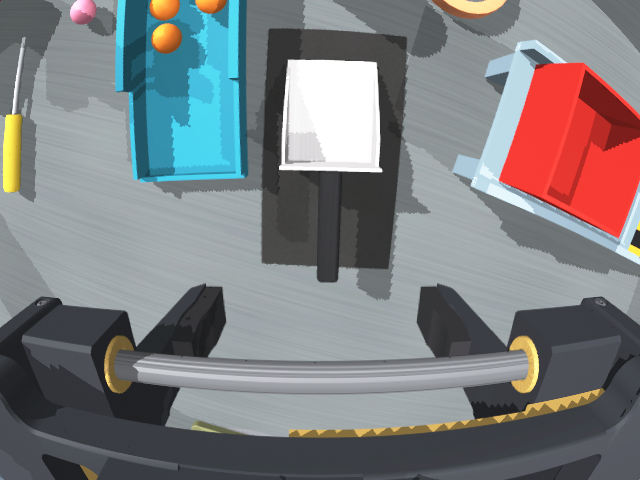

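The wrist view shows the handle running from (328,282) up to (328,172), between the fingers and aligned with them. I'll descend and grip.

```bash
python3 -m crank '{"linear":[[35,-2,4],[75,-2,4],[115,-2,4],[150,-2,4],[167,-2,4]],"delta_rot":[[0,0,0],[0,0,0],[0,0,0],[0,0,0],[0,0,0]],"gripper":[1,1,1,1,1]}' 60; python3 -m crank '{"linear":[[0,0,0],[0,0,0],[0,0,0],[0,0,0]],"delta_rot":[[0,0,0],[0,0,0],[0,0,0],[0,0,0]],"gripper":[1,-1,-1,-1]}' 60; python3 -m crank '{"linear":[[0,0,0],[0,0,0],[0,0,0],[0,0,0]],"delta_rot":[[0,0,0],[0,0,0],[0,0,0],[0,0,0]],"gripper":[-1,-1,-1,-1]}' 60
python3 - <<'E'
from h import *
go([.461,.0075,.034],scoopR(16.2,0,1))
E
```

```text
clock: 3.23
tcp_pos: [0.4595, 0.006, 0.0309]
eef_rot: [0.423, 0.567, -0.422, 0.567]
contact_force: [0.3, 0.0, 1.1]
opening: 0.0884
clock: 3.57
tcp_pos: [0.4605, 0.0055, 0.0323]
eef_rot: [0.424, 0.566, -0.422, 0.567]
contact_force: [-0.7, -0.1, -0.1]
opening: 0.0702
clock: 3.9
tcp_pos: [0.4608, 0.0055, 0.0328]
eef_rot: [0.424, 0.566, -0.422, 0.567]
contact_force: [0.2, -0.6, 0.8]
opening: 0.0432
t 3.9 tcp [0.4608 0.0055 0.0328] F [ 0.2 -0.6  0.8] open 0.0432 j [-0.1   0.81 -0.03  2.19  0.13  0.14 -1.53]
linear [-1.2, 0.7, -1.9] rot [0.33, -0.01, -0.21] rows 1.0
```

```bash
python3 -m crank '{"linear":[[0,0,-2],[0,0,-2],[0,0,-2],[0,0,-2],[0,0,-2]],"delta_rot":[[0,0,0],[0,0,0],[0,0,0],[0,0,0],[0,0,0]],"gripper":[-1,-1,-1,-1,-1]}' 60; python3 -m crank '{"linear":[[0,0,0],[0,0,0]],"delta_rot":[[0,0,0],[0,0,0]],"gripper":[-1,-1]}' 60;  python3 -m crank '{"linear":[[-10,0,0],[-25,0,0],[-50,0,0],[-80,0,0],[-80,0,0]],"delta_rot":[[0,0,0],[0,0,0],[0,0,0],[0,0,0],[0,0,0]],"gripper":[-1,-1,-1,-1,-1]}'
python3 - <<'E'
from h import *
s=arm.observe();T=tool(s);c=viewer.camera("wrist");P=fisheye(c,T)
cv2.imwrite("pics/w2.png",c["img"][:,:,::-1])
go([.461,.0075,.11],scoopR(16.2,0,1))
E
```

```text
clock: 4.32
tcp_pos: [0.4603, 0.0074, 0.0328]
eef_rot: [0.424, 0.566, -0.422, 0.567]
contact_force: [-0.1, -0.4, 0.2]
opening: 0.0103
clock: 4.48
tcp_pos: [0.4602, 0.0074, 0.0327]
eef_rot: [0.424, 0.566, -0.422, 0.567]
contact_force: [0.7, -0.1, 1.0]
opening: 0.0004
clock: 4.9
tcp_pos: [0.4623, 0.0073, 0.1164]
eef_rot: [0.426, 0.564, -0.42, 0.569]
contact_force: [-0.2, -0.1, 0.1]
opening: 0.0004
t 4.95 tcp [0.4617 0.0073 0.1148] F [ 0.4  0.5 -0.5] open 0.0007 j [-0.07  0.64 -0.07  2.15  0.11  0.35 -1.52]
linear [4.8, -0.6, -0.4] rot [0.31, 0.05, -0.49] rows 1.0
```

View pics/w2.png

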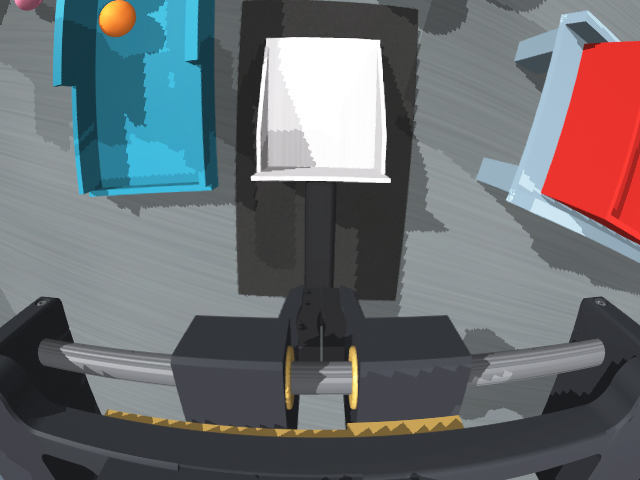

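The fingers shut fully (opening 0), so they missed the handle. I need to see why before doing anything else.

```bash
cat >> h.py <<'E'
def wproj(c,T,p):
    q=np.linalg.inv(T@c["T_tool_cam"])@np.r_[p,1]; K=c["intrinsics"]
    r=np.hypot(q[0],q[1]); th=np.arctan2(r,q[2]); return K[0,2]+K[0,0]*th*q[0]/r, K[1,2]+K[1,1]*th*q[1]/r
E
python3 - <<'E'
from h import *
s=arm.observe();T=tool(s);c=viewer.camera("wrist")
P=fisheye(c,T)
print("tcp px",wproj(c,T,T[:3,3]),"grip px",wproj(c,T,[.461,.0075,.053]),"butt",wproj(c,T,[.403,-.009,.065]))
for r in range(150,330,8): print(r,P[r,318].round(3),c["img"][r,318])
im=c["img"][220:420,180:460,::-1]; cv2.imwrite("pics/w2c.png",cv2.resize(im,None,fx=2.5,fy=2.5))
c=viewer.camera("scene"); cv2.imwrite("pics/s2.png",cv2.resize(c["img"][100:340,120:440,::-1],None,fx=2.4,fy=2.4))
E
```

```text
tcp px (np.float64(321.12553659717054), np.float64(276.3499092367023)) grip px (np.float64(320.4034313205399), np.float64(241.54592183343908)) butt (np.float64(319.5254971704682), np.float64(327.1476959092258))
150 [0.517 0.026 0.005] [252 251 251]
158 [0.511 0.024 0.007] [251 251 251]
166 [0.505 0.023 0.009] [234 233 234]
174 [0.506 0.022 0.059] [213 210 212]
182 [0.501 0.021 0.063] [49 48 52]
190 [0.497 0.02  0.066] [51 51 53]
198 [0.492 0.018 0.065] [51 51 52]
206 [0.487 0.017 0.064] [50 51 53]
214 [0.482 0.015 0.066] [50 52 54]
222 [0.477 0.014 0.066] [50 51 53]
230 [0.472 0.012 0.067] [50 51 53]
238 [0.467 0.011 0.066] [50 51 53]
246 [0.461 0.009 0.064] [50 51 53]
254 [0.456 0.008 0.066] [50 51 53]
262 [0.451 0.006 0.066] [49 49 52]
270 [0.445 0.005 0.065] [49 49 53]
278 [0.439 0.003 0.064] [50 50 53]
286 [0.434 0.001 0.066] [48 49 52]
294 [0.47  0.011 0.154] [44 45 46]
302 [0.47  0.011 0.162] [43 44 46]
310 [0.469 0.011 0.168] [44 44 47]
318 [0.467 0.01  0.171] [27 27 28]
326 [0.464 0.009 0.17 ] [26 26 28]
```

View pics/w2c.png

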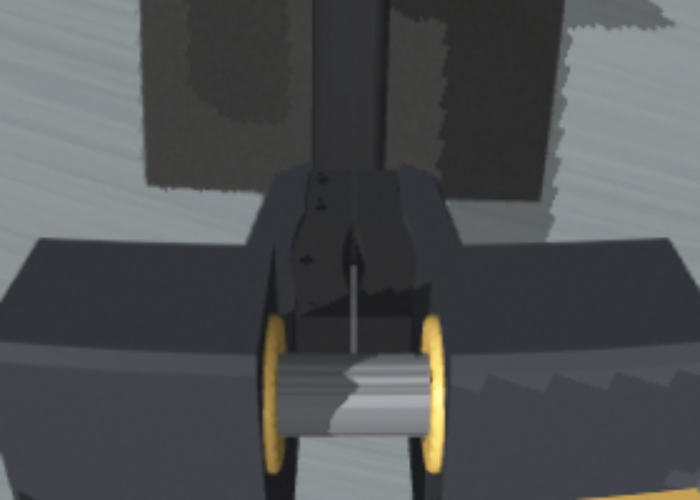

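View pics/s2.png

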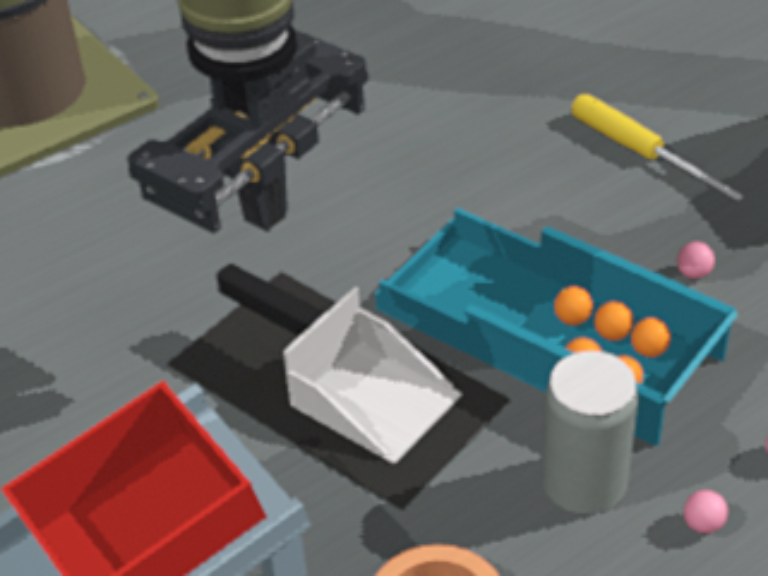

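Run:
```python
from h import *
s=arm.observe();print(s["tcp_pos"])
c=viewer.camera("scene");P=cloud(c)
tp=proj(c,s["tcp_pos"])[0];print("tcp px",tp, "+19",proj(c,s["tcp_pos"]+[0,0,.038])[0])
m=(abs(P[...,0]-s["tcp_pos"][0])<.04)&(abs(P[...,1]-s["tcp_pos"][1])<.035)&(P[...,2]>.085)
v,u=np.nonzero(m); z=P[m][:,2]; print(np.percentile(z,[0,1,5])); i=np.argsort(z)[:10]; print(np.c_[u[i],v[i],P[m][i].round(3)])
```

```text
[0.45992232 0.00722165 0.11268026]
tcp px [232.6923982  205.06759812] +19 [230.63878053 189.68874416]
[0.14439482 0.1566875  0.19224603]
[[ 2.32e+02  1.95e+02  4.67e-01  5.00e-03  1.44e-01]
 [ 2.35e+02  1.92e+02  4.65e-01  1.30e-02  1.45e-01]
 [ 2.37e+02  1.91e+02  4.65e-01  1.70e-02  1.46e-01]
 [ 2.31e+02  1.96e+02  4.71e-01  0.00e+00  1.47e-01]
 [ 2.32e+02  1.94e+02  4.67e-01  5.00e-03  1.47e-01]
 [ 2.35e+02  1.91e+02  4.64e-01  1.40e-02  1.47e-01]
 [ 2.34e+02  1.93e+02  4.68e-01  9.00e-03  1.47e-01]
 [ 2.36e+02  1.91e+02  4.65e-01  1.50e-02  1.47e-01]
 [ 2.30e+02  1.96e+02  4.71e-01 -2.00e-03  1.48e-01]
 [ 2.34e+02  1.92e+02  4.67e-01  1.00e-02  1.48e-01]]
```

Both cameras show the real fingertips about 34 mm short of the reported TCP (tip z about 0.147, TCP 0.113). So the fingers closed just above the handle and nothing was disturbed. I'll allow for this offset, placing the grasp point about 53 mm behind the reported TCP, then reopen and go deeper.

```bash
python3 -m crank '{"linear":[[0,0,0],[0,0,0],[0,0,0],[0,0,0],[0,0,0]],"delta_rot":[[0,0,0],[0,0,0],[0,0,0],[0,0,0],[0,0,0]],"gripper":[1,1,1,1,1]}' 60; python3 -m crank '{"linear":[[15,0,0],[30,0,0],[40,0,0],[40,0,0]],"delta_rot":[[0,0,0],[0,0,0],[0,0,0],[0,0,0]],"gripper":[1,1,1,1]}' 60
python3 - <<'E'
from h import *
go([.461,.0075,.0],scoopR(16.0,0,1))
s=arm.observe()
c=viewer.camera("scene");P=cloud(c)
m=(abs(P[...,0]-s["tcp_pos"][0])<.04)&(abs(P[...,1]-s["tcp_pos"][1])<.07)&(P[...,2]>.07)
z=P[m][:,2]; i=np.argsort(z)[:6]; print(P[m][i].round(3))
E
```

```text
clock: 5.52
tcp_pos: [0.4593, 0.0072, 0.1118]
eef_rot: [0.424, 0.566, -0.422, 0.567]
contact_force: [-0.4, 0.2, -0.1]
opening: 0.0319
clock: 5.85
tcp_pos: [0.4583, 0.0073, 0.0703]
eef_rot: [0.423, 0.567, -0.423, 0.566]
contact_force: [-0.4, 0.1, 0.5]
opening: 0.0578
t 5.85 tcp [0.4583 0.0073 0.0703] F [-0.4  0.1  0.5] open 0.0578 j [-0.09  0.73 -0.05  2.17  0.13  0.24 -1.53]
linear [70.3, 2.8, 0.6] rot [0.55, -0.06, 0.07] rows 2.0
[[ 0.456  0.039  0.102]
 [ 0.441  0.033  0.102]
 [ 0.474 -0.023  0.103]
 [ 0.456  0.037  0.104]
 [ 0.453  0.037  0.104]
 [ 0.477 -0.026  0.104]]
```

```bash
python3 -m crank '{"linear":[[20,3,0.5],[40,3,0.5],[55,3,0.5],[68,3,0.5],[68,3,0.5]],"delta_rot":[[0,0,0],[0,0,0],[0,0,0],[0,0,0],[0,0,0]],"gripper":[0.6,0.6,0.4,0,-1]}' 60; python3 -m crank '{"linear":[[0,0,0],[0,0,0],[0,0,0],[0,0,0],[0,0,0]],"delta_rot":[[0,0,0],[0,0,0],[0,0,0],[0,0,0],[0,0,0]],"gripper":[-1,-1,-1,-1,-1]}' 60; python3 -m crank '{"linear":[[0,0,0],[0,0,0]],"delta_rot":[[0,0,0],[0,0,0]],"gripper":[-1,-1]}' 60
```

```text
clock: 6.32
tcp_pos: [0.4611, 0.0077, 0.0019]
eef_rot: [0.422, 0.568, -0.423, 0.566]
contact_force: [0.6, -0.7, 0.7]
opening: 0.0526
clock: 6.73
tcp_pos: [0.4615, 0.0078, 0.0026]
eef_rot: [0.423, 0.567, -0.423, 0.566]
contact_force: [0.1, -0.2, 0.3]
opening: 0.0196
clock: 6.9
tcp_pos: [0.4617, 0.0078, 0.0029]
eef_rot: [0.423, 0.567, -0.423, 0.566]
contact_force: [-0.5, 0.8, -0.8]
opening: 0.0194
```

Gripped at 19.4 mm. The reported TCP now sits at the level of the scoop's underside, 150 mm behind the nose. I'll lift and carry it to the bin.

```bash
cat >> h.py <<'E'
BO=np.array([.569,.189,.005]); BY=17.1
def bp(x,y,z): # bin frame -> world
    a=np.radians(BY); return BO+[np.cos(a)*x-np.sin(a)*y,np.sin(a)*x+np.cos(a)*y,z]
def nose(s,L=.150):
    T=tool(s); p=T[:3,3]+T[:3,1]*L; a=np.radians(BY); d=p-BO
    pitch=np.degrees(np.arcsin(T[2,1])); yaw=np.degrees(np.arctan2(T[1,1],T[0,1]))
    return "nose in bin mm",np.round([1000*(np.cos(a)*d[0]+np.sin(a)*d[1]),1000*(-np.sin(a)*d[0]+np.cos(a)*d[1]),1000*d[2]],1),"pitch",pitch.round(2),"yaw",yaw.round(2)
E
python3 -m crank '{"linear":[[-10,0,0],[-30,0,0],[-60,0,0],[-90,0,0],[-100,0,0]],"delta_rot":[[0,0,0],[0,0,0],[0,0,0],[0,0,0],[0,0,0]],"gripper":[-1,-1,-1,-1,-1]}'
python3 - <<'E'
from h import *
s=arm.observe();T=tool(s);c=viewer.camera("wrist");P=fisheye(c,T);V=c["img"].min(-1)
cv2.imwrite("pics/w3.png",c["img"][:,:,::-1])
Q=(P-T[:3,3])@T[:3,:3]  # tool coords
m=(V>150)&(abs(Q[...,2])<.06)&(Q[...,1]>.04)&(Q[...,1]<.16)&(abs(Q[...,0])<.07)
fl=m&(abs(Q[...,0])<.012)&(abs(Q[...,2])<.03)
A=np.c_[Q[fl][:,1:],np.ones(fl.sum())]; print("floor x=a*y+b*z+c",np.linalg.lstsq(A,Q[fl][:,0],rcond=None)[0],fl.sum())
print("y ext",np.percentile(Q[fl][:,1],[.5,99.5]),"z ext",np.percentile(Q[m][:,2],[.5,99.5]))
front=m&(Q[...,1]>.12)&(abs(Q[...,0])<.02);print("front z ext",np.percentile(Q[front][:,2],[.5,99.5]))
print(nose(s)); go(bp(-.150,0,.10),scoopR(17.1,0,1))
E
```

```text
clock: 7.32
tcp_pos: [0.4629, 0.0075, 0.1066]
eef_rot: [0.424, 0.566, -0.422, 0.567]
contact_force: [0.6, -0.4, -1.5]
opening: 0.0196
floor x=a*y+b*z+c [ 0.00835894 -0.00172934 -0.00373584] 20719
y ext [0.04582044 0.13921756] z ext [-0.04307984  0.04410672]
front z ext [-0.04259953  0.0443632 ]
('nose in bin mm', array([  -4.8, -143.7,  102.1]), 'pitch', np.float64(0.2), 'yaw', np.float64(16.53))
t 7.37 tcp [0.4635 0.0076 0.1069] F [ 0.1 -0.3 -0.3] open 0.0191 j [-0.07  0.66 -0.07  2.14  0.12  0.34 -1.52]
linear [1.9, 2.8, -142.4] rot [-0.58, 0.02, -0.3] rows 4.0
```

View pics/w3.png

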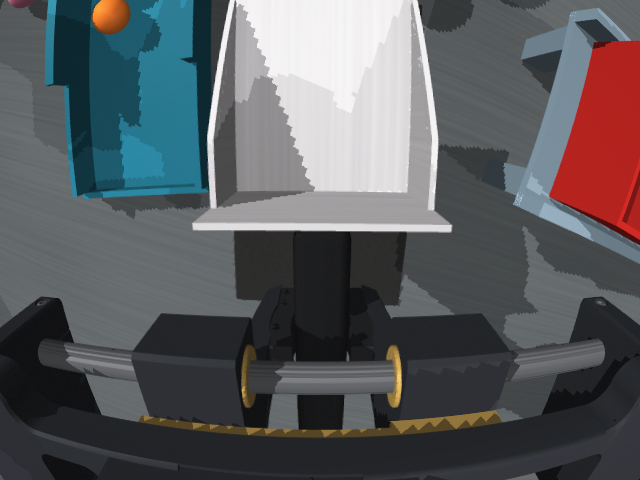

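Scoop held level, centred and 45 mm ahead of the pads. I'll move above the bin.

```bash
python3 -m crank '{"linear":[[1,1,-25],[1,2,-60],[2,3,-95],[2,3,-130],[2,3,-142]],"delta_rot":[[0,0,0],[0,0,0],[0,0,0],[-0.6,0,0],[-0.6,0,0]],"gripper":[-1,-1,-1,-1,-1]}'; python3 -m crank '{"linear":[[0,0,0]],"delta_rot":[[0,0,0]],"gripper":[-1]}'
python3 - <<'E'
from h import *
s=arm.observe();T=tool(s);c=viewer.camera("wrist");P=fisheye(c,T)
cv2.imwrite("pics/w4.png",c["img"][:,:,::-1])
hsv=cv2.cvtColor(c["img"],cv2.COLOR_RGB2HSV);H,S,V=[hsv[...,i].astype(int) for i in range(3)]
a=np.radians(BY);d=P-BO;B=np.stack([np.cos(a)*d[...,0]+np.sin(a)*d[...,1],-np.sin(a)*d[...,0]+np.cos(a)*d[...,1],d[...,2]],-1)*1000
teal=(H>85)&(H<105)&(S>150)&(abs(B[...,1])<90)&(abs(B[...,0])<180)
# wall tops
for z0,lo,hi,x0,x1 in [(50,44,56,-25,140),(30,25,36,-115,-35)]:
    m=teal&(B[...,2]>lo)&(B[...,2]<hi)&(B[...,0]>x0)&(B[...,0]<x1)
    for sg in (1,-1):
        q=B[m&(sg*B[...,1]>40)]
        if len(q)>10: f=np.polyfit(q[:,0],q[:,1],1);print(z0,sg,len(q),"y range",np.percentile(q[:,1],[2,98]).round(1),"yaw err deg",np.degrees(np.arctan(f[0])).round(2),"y@0",f[1].round(1))
m=teal&(B[...,2]>9)&(B[...,2]<19)&(B[...,0]<-110)&(abs(B[...,1])<45);q=B[m];print("lip x",len(q),np.percentile(q[:,0],[2,50,98]) if len(q) else '')
m=teal&(abs(B[...,2])<3)&(abs(B[...,1])<40);print("floor z",np.median(B[m][:,2]),m.sum())
o=(H>5)&(H<20)&(S>180)&(abs(B[...,1])<60)
from scipy.optimize import least_squares
k,l,st,ce=cv2.connectedComponentsWithStats(o.astype(np.uint8))
for i in range(1,k):
    if st[i,4]<40: continue
    q=B[l==i];f=least_squares(lambda s:np.linalg.norm(q-s,axis=1)-16,q.mean(0)-[0,0,10],loss='soft_l1',f_scale=2);print("ball",ce[i],f.x.round(1))
print(nose(s)); go(bp(-.150,0,.003),scoopR(17.1,-1,1))
E
```

```text
clock: 7.78
tcp_pos: [0.4238, 0.15, 0.1047]
eef_rot: [0.42, 0.57, -0.416, 0.571]
contact_force: [0.2, -0.8, -1.7]
opening: 0.0193
clock: 7.87
tcp_pos: [0.4223, 0.1532, 0.1044]
eef_rot: [0.418, 0.572, -0.414, 0.571]
contact_force: [0.9, -0.7, -2.2]
opening: 0.0193
50 -1 808 y range [-61.9 -52.8] yaw err deg 1.59 y@0 -57.0
lip x 0 
floor z nan 0
('nose in bin mm', array([ -0.8,  11.1, 100. ]), 'pitch', np.float64(0.22), 'yaw', np.float64(17.92))
t 7.92 tcp [0.4225 0.1523 0.1044] F [-0.4  0.7 -1.5] open 0.0197 j [-0.43  0.66 -0.02  2.19  0.04  0.29 -1.74]
linear [96.3, 0.4, 8.4] rot [0.78, -0.22, -1.2] rows 3.0
  return _methods._mean(a, axis=axis, dtype=dtype,
  ret = ret.dtype.type(ret / rcount)
```

View pics/w4.png

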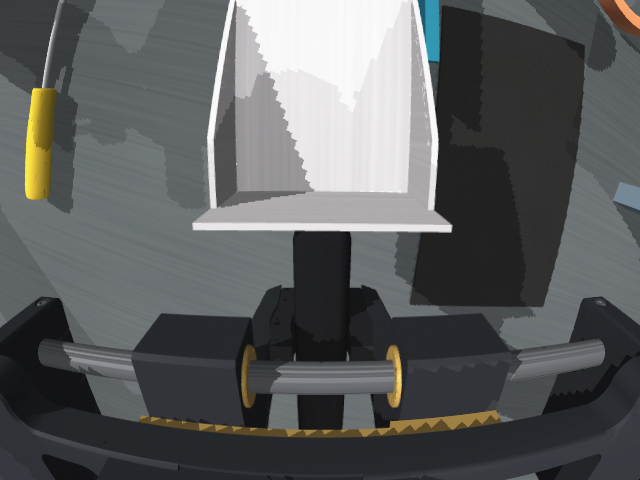

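```bash
python3 -m crank '{"linear":[[10,0,9],[25,0,9],[38,0,9],[38,0,9],[38,0,9]],"delta_rot":[[0.8,0,0],[0.8,0,0],[0.8,0,0],[0.8,0,-0.5],[0.8,0,-1.2]],"gripper":[-1,-1,-1,-1,-1]}'
python3 - <<'E'
from h import *
s=arm.observe()
print(nose(s)); go(bp(-.150,-.0005,.003),scoopR(17.1,-1,1))
E
```

```text
clock: 8.33
tcp_pos: [0.4247, 0.1419, 0.066]
eef_rot: [0.415, 0.573, -0.426, 0.563]
contact_force: [0.3, -0.2, -1.4]
opening: 0.0194
('nose in bin mm', array([-1.9, -3. , 57.9]), 'pitch', np.float64(-1.21), 'yaw', np.float64(16.94))
t 8.33 tcp [0.4247 0.1419 0.066 ] F [ 0.3 -0.2 -1.4] open 0.0194 j [-0.41  0.74 -0.02  2.19  0.04  0.23 -1.74]
linear [58.0, 3.0, -2.0] rot [-0.16, -0.15, 0.21] rows 2.0
```

```bash
python3 -m crank '{"linear":[[0,2,-2],[12,2,-2],[24,2,-2],[36,2,-2],[44,2,-2]],"delta_rot":[[0,0,0],[0,0,0],[0,0,0],[0,0,0],[0,0,0]],"gripper":[-1,-1,-1,-1,-1]}'
python3 - <<'E'
from h import *
s=arm.observe()
print(nose(s)); go(bp(-.150,-.0005,.003),scoopR(17.1,-1,1))
c=viewer.camera("scene");cv2.imwrite("pics/s3.png",cv2.resize(c["img"][120:330,180:460,::-1],None,fx=2.6,fy=2.6))
c=viewer.camera("top");cv2.imwrite("pics/t3.png",cv2.resize(c["img"][180:400,180:440,::-1],None,fx=2.6,fy=2.6))
E
```

```text
clock: 8.75
tcp_pos: [0.4258, 0.1441, 0.0219]
eef_rot: [0.416, 0.573, -0.426, 0.563]
contact_force: [0.9, -0.3, -1.9]
opening: 0.0194
('nose in bin mm', array([-0.1, -1.3, 13.9]), 'pitch', np.float64(-1.15), 'yaw', np.float64(16.9))
t 8.75 tcp [0.4258 0.1441 0.0219] F [ 0.9 -0.3 -1.9] open 0.0194 j [-0.42  0.84 -0.01  2.2   0.04  0.12 -1.74]
linear [13.9, 0.3, -0.3] rot [-0.2, -0.15, 0.15] rows 1.0
```

View pics/s3.png

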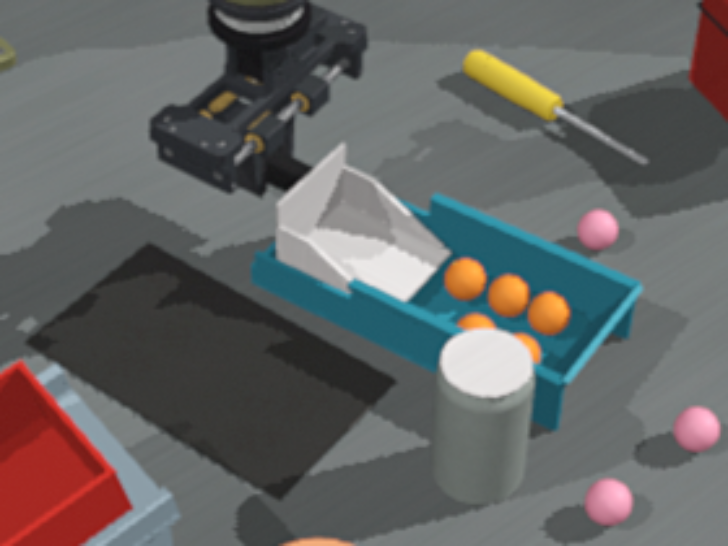

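View pics/t3.png

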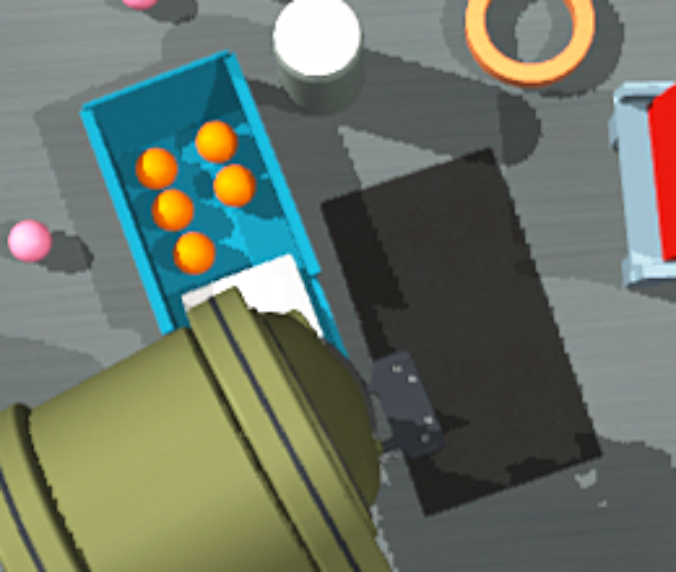

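```bash
cat > kin.py <<'E'
import numpy as np
from scipy.optimize import fsolve
D=np.array([[.216,-.5865,.206,.69,1.57],[.2972,-.3929,.2001,.53,1.96],[.4492,-.0196,.2007,.47,2.08],[.4608,.0055,.0328,.81,2.19],[.4617,.0073,.1148,.64,2.15],[.4583,.0073,.0703,.73,2.17],[.4225,.1523,.1044,.66,2.19],[.4258,.1441,.0219,.84,2.2]])
r=np.hypot(D[:,0],D[:,1]);z=D[:,2];a=D[:,3];b=a+D[:,4];n=len(D)
A=np.r_[np.c_[np.sin(a),np.sin(b),np.zeros(n)],np.c_[np.cos(a),np.cos(b),np.ones(n)]]
w,res,_,_=np.linalg.lstsq(A,np.r_[r,z],rcond=None)
if __name__=="__main__": print(w,(A@w-np.r_[r,z]).round(4))
E
python3 kin.py
```

```text
[ 0.5640684   0.34717031 -0.01097765] [ 0.002   0.0031 -0.0006 -0.0033 -0.0053  0.0009 -0.0035  0.0057 -0.0027
 -0.0004  0.0031  0.0015  0.0007  0.002  -0.0023 -0.0018]
```

```bash
cat >> kin.py <<'E'
def j6(r,z,p,L3=.36):
    p=np.radians(p); W=np.array([r-L3*np.sin(p),z+L3*(np.cos(p)-1)-w[2]])
    L1,L2=w[0],w[1]; d2=W@W; c=(d2-L1**2-L2**2)/(2*L1*L2)
    if abs(c)>1: return None
    j4=np.arccos(c); j2=np.arctan2(W[0],W[1])-np.arctan2(L2*np.sin(j4),L1+L2*np.cos(j4))
    return round(float(j2),2),round(float(j4),2),round(float(np.pi-p-j2-j4),3)
E
python3 - <<'E'
from kin import *
print(j6(.4495,.0219,-1.15), j6(.4495,.008,-1), j6(.5,.008,-1),j6(.57,.006,0))
for L3 in (.25,.36,.45):
  for rz in [(.57,.006),(.585,.006),(.59,.03),(.59,.08),(.5,.2),(.58,.2),(.6,.2)]:
    print(L3,rz,[j6(*rz,p,L3) for p in (0,5,10,15,20)])
  print([j6(.5,.2,p,L3) for p in (-45,-30,-15,0,15)])
E
```

```text
(0.84, 2.2, 0.13) (0.87, 2.2, 0.092) (0.88, 2.05, 0.223) (0.92, 1.86, 0.358)
0.25 (0.57, 0.006) [(0.92, 1.86, 0.358), (0.91, 1.93, 0.216), (0.9, 2.0, 0.071), (0.9, 2.06, -0.08), (0.91, 2.12, -0.235)]
0.25 (0.585, 0.006) [(0.93, 1.82, 0.394), (0.92, 1.89, 0.252), (0.91, 1.95, 0.107), (0.91, 2.01, -0.042), (0.91, 2.07, -0.195)]
0.25 (0.59, 0.03) [(0.89, 1.8, 0.449), (0.88, 1.87, 0.309), (0.87, 1.93, 0.166), (0.86, 2.0, 0.019), (0.87, 2.06, -0.133)]
0.25 (0.59, 0.08) [(0.81, 1.78, 0.546), (0.79, 1.85, 0.41), (0.78, 1.92, 0.27), (0.77, 1.98, 0.126), (0.77, 2.04, -0.022)]
0.25 (0.5, 0.2) [(0.53, 1.95, 0.659), (0.51, 2.01, 0.535), (0.49, 2.07, 0.406), (0.48, 2.13, 0.272), (0.47, 2.19, 0.132)]
0.25 (0.58, 0.2) [(0.63, 1.72, 0.791), (0.61, 1.78, 0.664), (0.58, 1.85, 0.534), (0.57, 1.92, 0.4), (0.55, 1.98, 0.261)]
0.25 (0.6, 0.2) [(0.66, 1.66, 0.826), (0.63, 1.73, 0.698), (0.61, 1.79, 0.567), (0.59, 1.86, 0.433), (0.57, 1.92, 0.294)]
[(0.85, 1.47, 1.608), (0.73, 1.61, 1.321), (0.62, 1.77, 1.006), (0.53, 1.95, 0.659), (0.48, 2.13, 0.272)]
0.36 (0.57, 0.006) [(0.92, 1.86, 0.358), (0.9, 1.96, 0.
[... 1181 characters left out ...]
[(0.89, 1.8, 0.449), (0.87, 1.92, 0.267), (0.85, 2.04, 0.077), (0.86, 2.15, -0.125), (0.88, 2.26, -0.341)]
0.45 (0.59, 0.08) [(0.81, 1.78, 0.546), (0.78, 1.9, 0.371), (0.76, 2.02, 0.188), (0.75, 2.13, -0.006), (0.76, 2.24, -0.215)]
0.45 (0.5, 0.2) [(0.53, 1.95, 0.659), (0.49, 2.06, 0.506), (0.46, 2.16, 0.344), (0.44, 2.27, 0.169), (0.43, 2.39, -0.023)]
0.45 (0.58, 0.2) [(0.63, 1.72, 0.791), (0.59, 1.84, 0.633), (0.55, 1.95, 0.47), (0.52, 2.06, 0.297), (0.5, 2.18, 0.113)]
0.45 (0.6, 0.2) [(0.66, 1.66, 0.826), (0.61, 1.78, 0.667), (0.57, 1.89, 0.502), (0.54, 2.01, 0.33), (0.52, 2.12, 0.147)]
[(1.13, 0.92, 1.875), (0.9, 1.29, 1.479), (0.7, 1.62, 1.083), (0.53, 1.95, 0.659), (0.44, 2.27, 0.169)]
```

Both views show the scoop inside the bin between the side walls with its nose just short of the nearest ball. Near the bin, j6 is close to its 0.04 limit, so I'll keep the pitch-up small until higher. I'll lower to the floor and push.

```bash
python3 -m crank '{"linear":[[5,0,0],[9,0,0],[12,0,0],[13.5,0,0],[14,0,0]],"delta_rot":[[0,0,0],[0,0,0],[0,0,0],[0,0,0],[0,0,0]],"gripper":[-1,-1,-1,-1,-1]}'
python3 - <<'E'
from h import *
s=arm.observe()
print(nose(s)); go(bp(-.110,-.0005,.002),scoopR(17.1,-1,1))
E
```

```text
clock: 9.27
tcp_pos: [0.4247, 0.1439, 0.0075]
eef_rot: [0.415, 0.573, -0.427, 0.563]
contact_force: [-0.9, 0.3, -1.3]
opening: 0.0196
('nose in bin mm', array([-1.2, -1.1, -0.8]), 'pitch', np.float64(-1.26), 'yaw', np.float64(16.92))
t 9.27 tcp [0.4247 0.1439 0.0075] F [-0.9  0.3 -1.3] open 0.0196 j [-0.42  0.87 -0.01  2.2   0.04  0.09 -1.75]
linear [-0.4, 41.2, -0.3] rot [-0.18, -0.14, 0.26] rows 1.0
```

```bash
python3 -m crank '{"linear":[[0.8,8,0],[0.7,18,0],[0.5,28,0],[0.2,38,0],[0,46,0]],"delta_rot":[[0,0,0],[0,0,0],[0,0,0],[0,0,0],[0,0,0]],"gripper":[-1,-1,-1,-1,-1]}'
python3 - <<'E'
from h import *
s=arm.observe()
print(nose(s)); go(bp(-.050,-.0005,.002),scoopR(17.1,-1,1))
E
```

```text
clock: 9.68
tcp_pos: [0.4701, 0.1577, 0.0068]
eef_rot: [0.416, 0.573, -0.426, 0.563]
contact_force: [-1.5, 0.0, 0.2]
opening: 0.0193
('nose in bin mm', array([46.2, -1.3, -1.3]), 'pitch', np.float64(-1.2), 'yaw', np.float64(16.91))
t 9.68 tcp [0.4701 0.1577 0.0068] F [-1.5  0.   0.2] open 0.0193 j [-0.4   0.88 -0.02  2.07  0.05  0.21 -1.74]
linear [-1.3, 53.7, -0.5] rot [-0.19, -0.14, 0.2] rows 2.0
```

Forces are small and the nose is at the floor (x = 46 mm). Continuing.

```bash
python3 -m crank '{"linear":[[0,8,0],[-0.2,18,0],[-0.5,28,0],[-0.7,38,0],[-0.9,46,0]],"delta_rot":[[0,0,0],[0,0,0],[0,0,0],[0,0,0],[0,0,0]],"gripper":[-1,-1,-1,-1,-1]}'
python3 - <<'E'
from h import *
s=arm.observe()
print(nose(s)); go(bp(-.032,-.0005,.002),scoopR(17.1,-1,1))
c=viewer.camera("top");cv2.imwrite("pics/t4.png",cv2.resize(c["img"][180:380,190:390,::-1],None,fx=3,fy=3))
c=viewer.camera("scene");cv2.imwrite("pics/s4.png",cv2.resize(c["img"][160:310,220:450,::-1],None,fx=3,fy=3))
E
```

```text
clock: 10.1
tcp_pos: [0.5149, 0.1712, 0.0069]
eef_rot: [0.416, 0.573, -0.426, 0.563]
contact_force: [-0.7, 0.0, -0.7]
opening: 0.0195
('nose in bin mm', array([93.1, -1.6, -1.2]), 'pitch', np.float64(-1.19), 'yaw', np.float64(16.91))
t 10.1 tcp [0.5149 0.1712 0.0069] F [-0.7  0.  -0.7] open 0.0195 j [-0.39  0.91 -0.03  1.93  0.05  0.33 -1.73]
linear [-0.6, 24.9, -0.7] rot [-0.19, -0.14, 0.19] rows 1.0
```

View pics/t4.png

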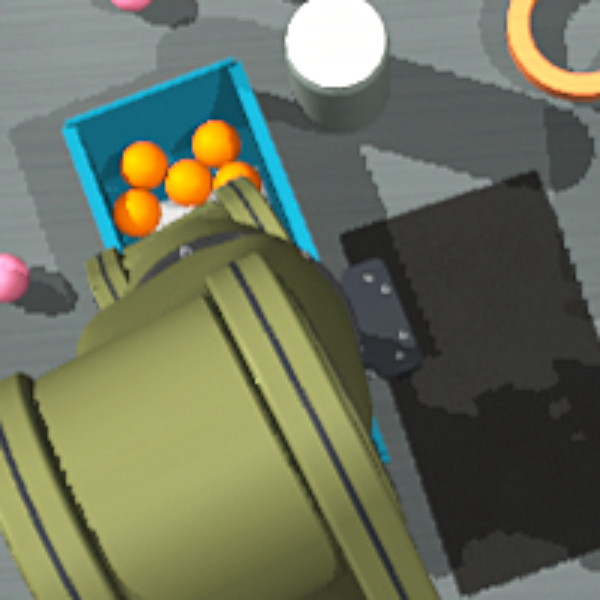

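View pics/s4.png

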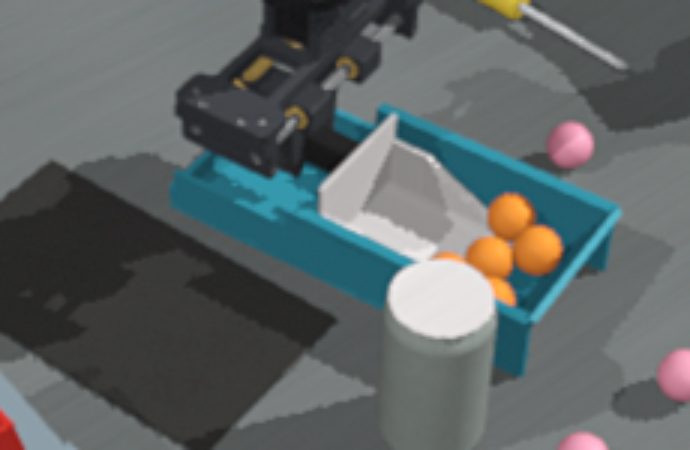

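The scoop holds three balls near its nose and two are against the far wall. I'll push the last 25 mm or so.

```bash
python3 -m crank '{"linear":[[-0.1,6,-0.5],[-0.2,12,-0.5],[-0.3,18,-0.5],[-0.4,23,-0.5],[-0.4,25,-0.5]],"delta_rot":[[0,0,0],[0,0,0],[0,0,0],[0,0,0],[0,0,0]],"gripper":[-1,-1,-1,-1,-1]}'
python3 - <<'E'
from h import *
s=arm.observe()
print(nose(s)); go(bp(-.032,-.0005,.002),scoopR(17.1,5,1))
c=viewer.camera("top");cv2.imwrite("pics/t5.png",cv2.resize(c["img"][180:280,200:330,::-1],None,fx=5,fy=5))
c=viewer.camera("scene");cv2.imwrite("pics/s5.png",cv2.resize(c["img"][160:310,220:450,::-1],None,fx=3,fy=3))
E
```

```text
clock: 10.62
tcp_pos: [0.5411, 0.1799, 0.0069]
eef_rot: [0.417, 0.572, -0.425, 0.564]
contact_force: [-1.1, -0.6, -0.4]
opening: 0.0196
('nose in bin mm', array([120.6,  -1. ,  -0.6]), 'pitch', np.float64(-0.96), 'yaw', np.float64(16.9))
t 10.62 tcp [0.5411 0.1799 0.0069] F [-1.1 -0.6 -0.4] open 0.0196 j [-0.38  0.92 -0.03  1.85  0.05  0.39 -1.72]
linear [-0.1, -2.6, 0.0] rot [-0.21, -0.15, 5.96] rows 1.0
```

View pics/t5.png

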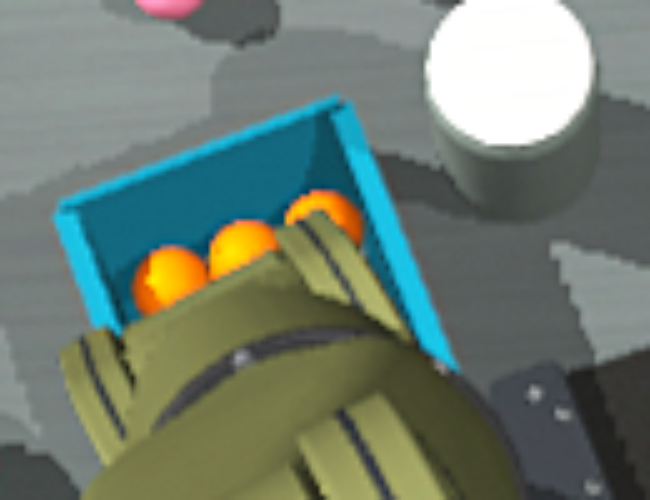

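View pics/s5.png

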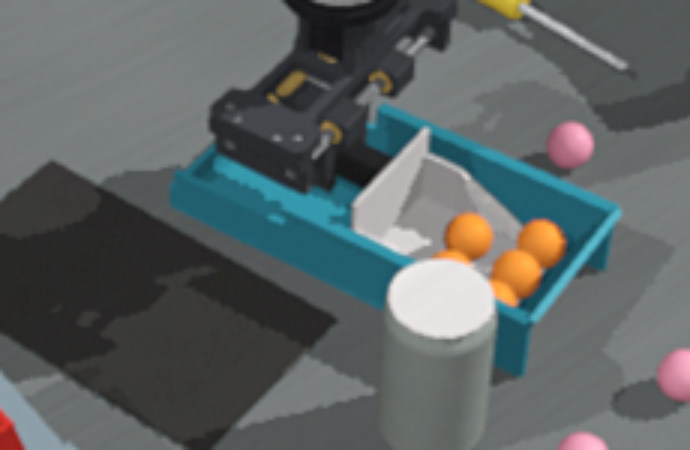

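All five are at or in the pan: three in the front row against the leaning wall and two behind. I'll tilt up with the nose following the wall.

```bash
python3 -m crank '{"linear":[[-0.5,2,0],[-1,4.5,0],[-2,7,0],[-4,10,0],[-6,13,0]],"delta_rot":[[0,0,2],[0,0,4],[0,0,6],[0,0,7.5],[0,0,8.5]],"gripper":[-1,-1,-1,-1,-1]}'
python3 - <<'E'
from h import *
s=arm.observe()
print(nose(s)); go(bp(-.01,-.0005,.03),scoopR(17.1,10,1))
c=viewer.camera("scene");cv2.imwrite("pics/s6.png",cv2.resize(c["img"][160:310,220:450,::-1],None,fx=3,fy=3))
T=tool(s);c=viewer.camera("wrist");cv2.imwrite("pics/w6.png",c["img"][:,:,::-1])
E
```

```text
clock: 11.13
tcp_pos: [0.5523, 0.1832, 0.0124]
eef_rot: [0.458, 0.54, -0.382, 0.594]
contact_force: [0.1, 0.3, -2.2]
opening: 0.0195
('nose in bin mm', array([131.1,  -1.2,  27. ]), 'pitch', np.float64(7.51), 'yaw', np.float64(16.88))
t 11.13 tcp [0.5523 0.1832 0.0124] F [ 0.1  0.3 -2.2] open 0.0195 j [-0.41  0.89  0.    1.97  0.06  0.15 -1.74]
linear [-21.4, 10.5, -0.2] rot [-0.22, -0.12, 2.49] rows 1.0
```

View pics/s6.png

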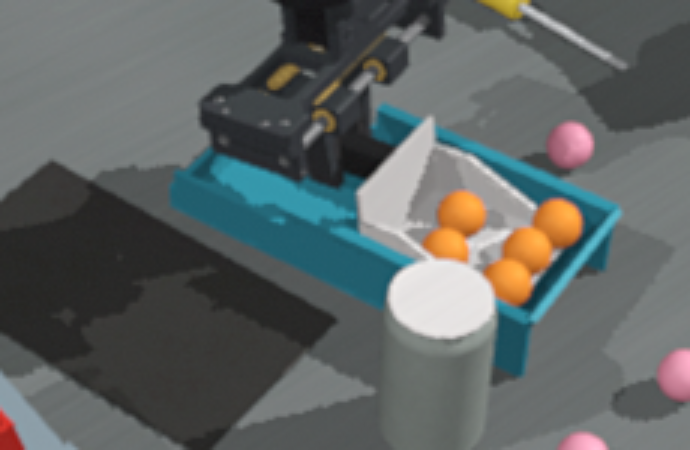

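View pics/w6.png

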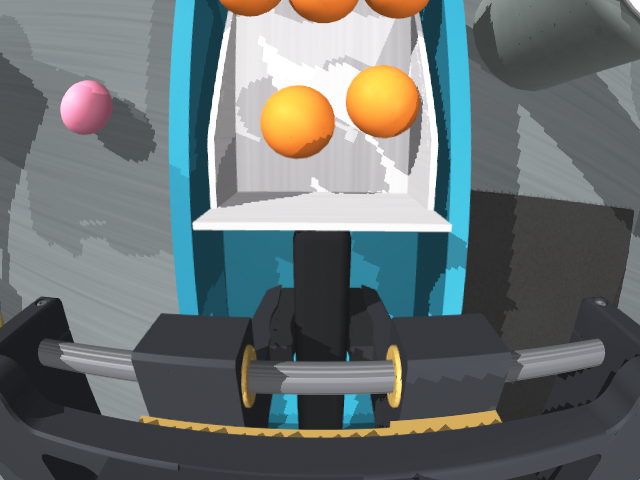

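The balls have begun rolling back: two are mid-pan and three are at the nose. I'll hold, adding a little tilt and lift against the wall.

```bash
python3 -m crank '{"linear":[[0,0,0],[0,0,0],[-2,1,0],[-4,2,0],[-6,3,0]],"delta_rot":[[0,0,0.5],[0,0,1],[0,0,1],[0,0,1.2],[0,0,1.5]],"gripper":[-1,-1,-1,-1,-1]}'
python3 - <<'E'
from h import *
s=arm.observe()
print(nose(s)); go(bp(-.01,-.0005,.03),scoopR(17.1,10,1))
c=viewer.camera("wrist");cv2.imwrite("pics/w7.png",c["img"][:300,:,::-1])
E
```

```text
clock: 11.65
tcp_pos: [0.5556, 0.1843, 0.0193]
eef_rot: [0.465, 0.534, -0.374, 0.599]
contact_force: [-0.6, 0.4, -2.5]
opening: 0.0192
('nose in bin mm', array([133.9,  -1.2,  38. ]), 'pitch', np.float64(9.08), 'yaw', np.float64(16.88))
t 11.65 tcp [0.5556 0.1843 0.0193] F [-0.6  0.4 -2.5] open 0.0192 j [-0.42  0.88  0.01  1.99  0.06  0.11 -1.74]
linear [-14.9, 6.6, -0.2] rot [-0.22, -0.12, 0.92] rows 1.0
```

View pics/w7.png

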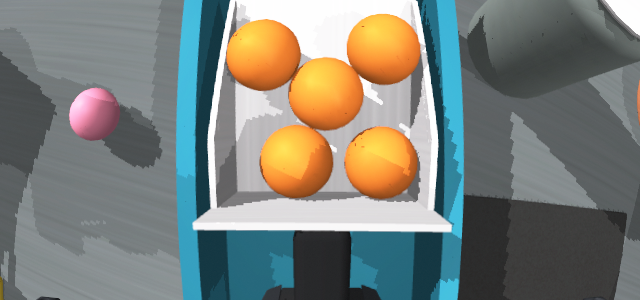

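All five balls are in the pan: two at the back wall, one in the middle and two forward of it. Now I'll lift straight up.

```bash
python3 -m crank '{"linear":[[-5,1,0],[-14,2.5,0],[-25,4,0],[-37,6,0],[-50,8,0]],"delta_rot":[[0,0,0],[0,0,0.3],[0,0,0.6],[0,0,1],[0,0,1.5]],"gripper":[-1,-1,-1,-1,-1]}'
python3 - <<'E'
from h import *
s=arm.observe()
print(nose(s)); go([.555,.184,.16],scoopR(17,12,1))
E
```

```text
clock: 12.12
tcp_pos: [0.5559, 0.1841, 0.0718]
eef_rot: [0.473, 0.527, -0.366, 0.604]
contact_force: [-0.6, -0.2, -2.0]
opening: 0.0192
('nose in bin mm', array([133.4,  -1.4,  94.7]), 'pitch', np.float64(10.7), 'yaw', np.float64(16.86))
t 12.12 tcp [0.5559 0.1841 0.0718] F [-0.6 -0.2 -2. ] open 0.0192 j [-0.42  0.78  0.01  2.    0.06  0.17 -1.74]
linear [-86.8, 15.5, -0.4] rot [-0.14, -0.14, 1.3] rows 3.0
```

```bash
python3 -m crank '{"linear":[[-12,2,0],[-28,5,0],[-45,8,0],[-62,11,0],[-78,14,0]],"delta_rot":[[0,0,0],[0,0,0.3],[0,0,0.6],[0,0,1],[0,0,1.3]],"gripper":[-1,-1,-1,-1,-1]}'
python3 - <<'E'
from h import *
s=arm.observe()
for y,yaw in ((.10,12),(0,8),(-.1,3),(-.195,-1)): 
    go([.45,y,.165],scoopR(yaw,12,1))
c=viewer.camera("wrist");cv2.imwrite("pics/w8.png",c["img"][:300,:,::-1])
E
```

```text
clock: 12.53
tcp_pos: [0.5551, 0.1835, 0.1533]
eef_rot: [0.479, 0.521, -0.358, 0.608]
contact_force: [-0.5, 0.5, -2.3]
opening: 0.0194
t 12.53 tcp [0.5551 0.1835 0.1533] F [-0.5  0.5 -2.3] open 0.0194 j [-0.42  0.63  0.01  1.98  0.05  0.32 -1.74]
linear [-37.7, -119.5, 49.4] rot [4.75, -1.18, -0.08] rows 4.0
t 12.53 tcp [0.5551 0.1835 0.1533] F [-0.5  0.5 -2.3] open 0.0194 j [-0.42  0.63  0.01  1.98  0.05  0.32 -1.74]
linear [-44.1, -147.9, 145.1] rot [8.66, -2.01, -0.08] rows 6.0
t 12.53 tcp [0.5551 0.1835 0.1533] F [-0.5  0.5 -2.3] open 0.0194 j [-0.42  0.63  0.01  1.98  0.05  0.32 -1.74]
linear [-50.4, -176.2, 240.8] rot [13.55, -3.06, -0.07] rows 8.0
t 12.53 tcp [0.5551 0.1835 0.1533] F [-0.5  0.5 -2.3] open 0.0194 j [-0.42  0.63  0.01  1.98  0.05  0.32 -1.74]
linear [-56.5, -203.2, 331.7] rot [17.46, -3.89, -0.06] rows 10.0
```

View pics/w8.png

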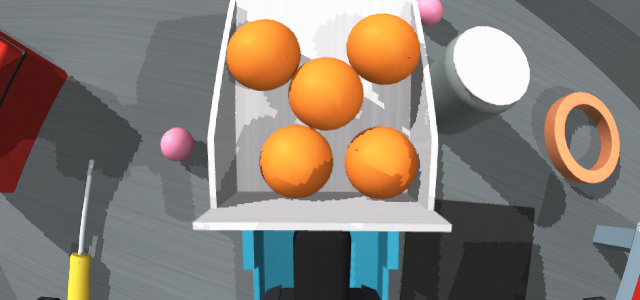

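```bash
python3 -m crank '{"linear":[[-1,-4,6],[-3,-10,16],[-5,-18,30],[-8,-28,46],[-11,-39,63]],"delta_rot":[[0,0,0],[0.9,-0.2,0],[1.7,-0.4,0],[2.6,-0.6,0],[3.5,-0.8,0]],"gripper":[-1,-1,-1,-1,-1]}'
python3 - <<'E'
from h import *
go([.455,-.195,.165],scoopR(-1,12,1))
E
```

```text
clock: 13.0
tcp_pos: [0.5351, 0.1102, 0.1576]
eef_rot: [0.497, 0.505, -0.377, 0.597]
contact_force: [-0.1, -0.1, -2.1]
opening: 0.0195
t 13.0 tcp [0.5351 0.1102 0.1576] F [-0.1 -0.1 -2.1] open 0.0195 j [-0.29  0.59 -0.01  2.09  0.06  0.25 -1.69]
linear [-39.2, -142.5, 278.9] rot [13.85, -3.11, -0.26] rows 8.0
```

```bash
python3 -m crank '{"linear":[[-3,-10,20],[-6,-20,40],[-9,-30,60],[-12,-41,80],[-14,-51,100]],"delta_rot":[[1,-0.2,0],[2,-0.4,0],[3,-0.6,0],[4,-0.9,0],[5,-1.1,0]],"gripper":[-1,-1,-1,-1,-1]}'
python3 - <<'E'
from h import *
go([.455,-.195,.165],scoopR(-1,12,1))
E
```

```text
clock: 13.42
tcp_pos: [0.5043, -0.0016, 0.1594]
eef_rot: [0.518, 0.482, -0.405, 0.579]
contact_force: [0.3, 0.1, -2.7]
opening: 0.0192
t 13.42 tcp [ 0.5043 -0.0016  0.1594] F [ 0.3  0.1 -2.7] open 0.0192 j [-0.04  0.55 -0.05  2.19  0.08  0.19 -1.59]
linear [-21.6, -72.5, 184.8] rot [8.69, -1.95, -0.09] rows 5.0
```

```bash
python3 -m crank '{"linear":[[-2,-8,20],[-5,-16,40],[-7,-24,61],[-9,-32,82],[-12,-40,103]],"delta_rot":[[1,-0.2,0],[2,-0.4,0],[3,-0.6,0],[4,-0.9,0],[5,-1.1,0]],"gripper":[-1,-1,-1,-1,-1]}'
python3 - <<'E'
from h import *
go([.445,-.195,.165],scoopR(-1,12,1))
E
```

```text
clock: 13.83
tcp_pos: [0.475, -0.1113, 0.1617]
eef_rot: [0.539, 0.458, -0.432, 0.559]
contact_force: [0.0, -0.1, -1.4]
opening: 0.0193
t 13.83 tcp [ 0.475  -0.1113  0.1617] F [ 0.  -0.1 -1.4] open 0.0193 j [ 0.25  0.53 -0.12  2.22  0.11  0.19 -1.48]
linear [-10.3, -32.3, 82.3] rot [3.53, -0.81, 0.08] rows 3.0
```

```bash
python3 -m crank '{"linear":[[-2,-8,20],[-5,-16,40],[-7,-24,58],[-9,-29,72],[-10,-32,80]],"delta_rot":[[0.8,-0.2,0],[1.6,-0.4,0],[2.4,-0.6,0],[3,-0.8,0],[3.5,-0.8,0]],"gripper":[-1,-1,-1,-1,-1]}'
python3 - <<'E'
from h import *
go([.445,-.195,.165],scoopR(-1,12,1))
s=arm.observe(); T=tool(s); print("nose",(T[:3,3]+.15*T[:3,1]).round(4))
c=viewer.camera("wrist");cv2.imwrite("pics/w9.png",c["img"][:300,:,::-1])
P=fisheye(c,T); hsv=cv2.cvtColor(c["img"],cv2.COLOR_RGB2HSV);H,S,V=[hsv[...,i].astype(int) for i in range(3)]
m=((H<4)|(H>175))&(S>180)&(P[...,2]>.10)&(P[...,2]<.145)&(abs(P[...,1]+.2)<.09); print(m.sum(), cv2.minAreaRect((P[m][:,:2]*1000).astype(np.float32)) if m.sum() else '')
c=viewer.camera("scene");cv2.imwrite("pics/s9.png",cv2.resize(c["img"][160:440,20:400,::-1],None,fx=2,fy=2))
E
```

```text
clock: 14.25
tcp_pos: [0.4422, -0.1955, 0.1639]
eef_rot: [0.553, 0.44, -0.453, 0.543]
contact_force: [0.0, -0.4, -2.3]
opening: 0.0193
t 14.25 tcp [ 0.4422 -0.1955  0.1639] F [ 0.  -0.4 -2.3] open 0.0193 j [ 0.49  0.53 -0.18  2.22  0.13  0.21 -1.37]
linear [-0.5, 2.9, -0.6] rot [-0.29, 0.07, 0.27] rows 1.0
nose [ 0.589  -0.1988  0.1944]
19 ((613.83056640625, -137.0824737548828), (1.3441872596740723, 11.253844261169434), 82.59967041015625)
```

View pics/w9.png

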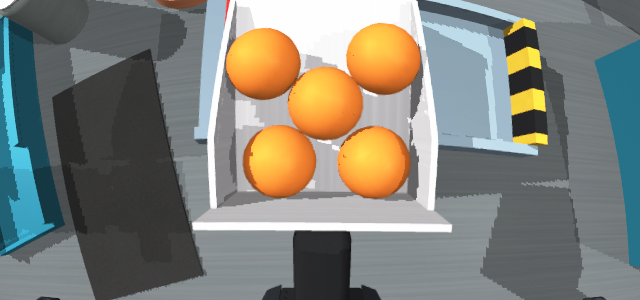

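View pics/s9.png

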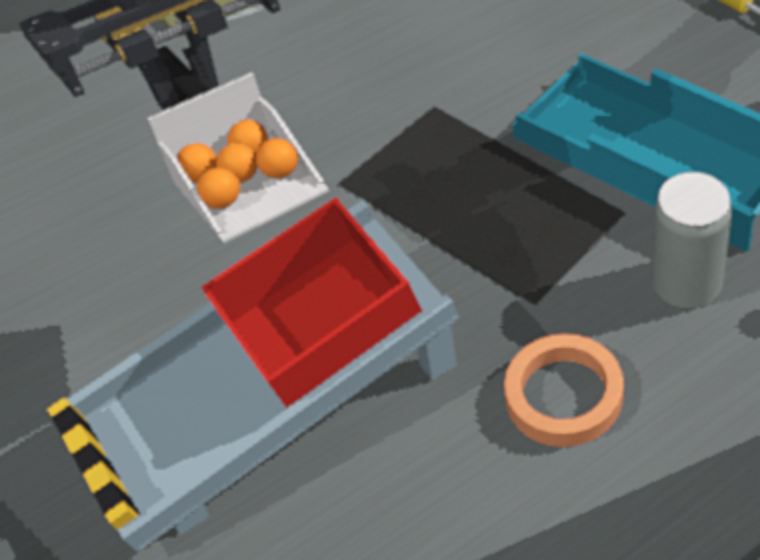

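Nose centred over the tray (nose at 0.589, −0.199); all five balls are sitting in the pan. I'll compute the pour waypoints with the nose just inside the near tray wall.

```bash
cat >> h.py <<'E'
def pour(nx,ny,nz,p,yaw=-1):
    M=scoopR(yaw,p,1); go(np.array([nx,ny,nz])-.15*M[:,1],M)
E
python3 - <<'E'
from h import *
for a in [(.582,-.199,.165,6),(.576,-.199,.145,0),(.574,-.199,.135,-5),(.574,-.199,.133,-10)]: pour(*a)
E
```

```text
t 14.35 tcp [ 0.4428 -0.1952  0.164 ] F [ 0.4 -0.2 -2.6] open 0.0195 j [ 0.49  0.53 -0.18  2.22  0.13  0.21 -1.37]
linear [12.4, -12.7, 1.5] rot [-0.3, 0.06, -5.77] rows 1.0
t 14.35 tcp [ 0.4428 -0.1952  0.164 ] F [ 0.4 -0.2 -2.6] open 0.0195 j [ 0.49  0.53 -0.18  2.22  0.13  0.21 -1.37]
linear [15.2, -20.2, 1.6] rot [-0.3, 0.04, -11.77] rows 2.0
t 14.35 tcp [ 0.4428 -0.1952  0.164 ] F [ 0.4 -0.2 -2.6] open 0.0195 j [ 0.49  0.53 -0.18  2.22  0.13  0.21 -1.37]
linear [11.9, -21.0, 1.6] rot [-0.3, 0.03, -16.77] rows 3.0
t 14.35 tcp [ 0.4428 -0.1952  0.164 ] F [ 0.4 -0.2 -2.6] open 0.0195 j [ 0.49  0.53 -0.18  2.22  0.13  0.21 -1.37]
linear [1.5, -17.1, 1.6] rot [-0.3, 0.01, -21.77] rows 4.0
```

```bash
python3 -m crank '{"linear":[[6,-6,1.5],[12,-13,1.5],[14,-17,1.5],[15,-20,1.5],[15,-20,1.5]],"delta_rot":[[0,0,-3],[0,0,-6],[0,0,-9],[0,0,-11],[0,0,-11]],"gripper":[-1,-1,-1,-1,-1]}'
python3 - <<'E'
from h import *
s=arm.observe(); T=tool(s); print("nose",(T[:3,3]+.15*T[:3,1]).round(4))
for a in [(.574,-.199,.135,-5),(.574,-.199,.133,-8),(.574,-.199,.132,-11),(.576,-.199,.125,-20)]: pour(*a)
c=viewer.camera("wrist");cv2.imwrite("pics/w10.png",c["img"][:300,:,::-1])
E
```

```text
clock: 14.77
tcp_pos: [0.4272, -0.1954, 0.1445]
eef_rot: [0.508, 0.492, -0.502, 0.498]
contact_force: [0.9, -0.7, -2.4]
opening: 0.0197
nose [ 0.5772 -0.1985  0.1464]
t 14.77 tcp [ 0.4272 -0.1954  0.1445] F [ 0.9 -0.7 -2.4] open 0.0197 j [ 0.41  0.59 -0.11  2.1   0.14  0.44 -1.4 ]
linear [-3.6, -2.6, 1.0] rot [-0.19, -0.02, -5.74] rows 1.0
t 14.77 tcp [ 0.4272 -0.1954  0.1445] F [ 0.9 -0.7 -2.4] open 0.0197 j [ 0.41  0.59 -0.11  2.1   0.14  0.44 -1.4 ]
linear [-9.4, -1.6, 1.0] rot [-0.19, -0.03, -8.74] rows 2.0
t 14.77 tcp [ 0.4272 -0.1954  0.1445] F [ 0.9 -0.7 -2.4] open 0.0197 j [ 0.41  0.59 -0.11  2.1   0.14  0.44 -1.4 ]
linear [-16.1, -0.2, 1.0] rot [-0.19, -0.03, -11.74] rows 2.0
t 14.77 tcp [ 0.4272 -0.1954  0.1445] F [ 0.9 -0.7 -2.4] open 0.0197 j [ 0.41  0.59 -0.11  2.1   0.14  0.44 -1.4 ]
linear [-31.7, 8.3, 0.9] rot [-0.19, -0.05, -20.74] rows 3.0
```

View pics/w10.png

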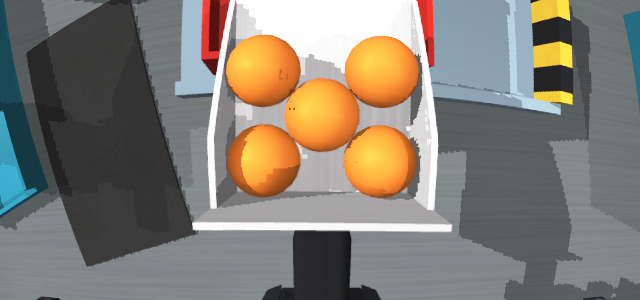

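The pan overlaps the tray with red showing on both sides (slightly more on the left), and the balls are still. I'll pour slowly with a 3 mm shift to the left.

```bash
python3 -m crank '{"linear":[[-1,-2,-2],[-3.6,-2.6,-2],[-9.4,-1.6,-2],[-12,-1,-2],[-14,-0.5,-2]],"delta_rot":[[0,0,-3],[0,0,-6],[0,0,-8.5],[0,0,-10],[0,0,-11]],"gripper":[-1,-1,-1,-1,-1]}'
python3 - <<'E'
from h import *
s=arm.observe(); T=tool(s); print("nose",(T[:3,3]+.15*T[:3,1]).round(4))
for a in [(.574,-.196,.132,-11),(.575,-.196,.129,-16),(.576,-.196,.125,-22)]: pour(*a)
c=viewer.camera("wrist");cv2.imwrite("pics/w11.png",c["img"][:300,:,::-1])
E
```

```text
clock: 15.23
tcp_pos: [0.4263, -0.1932, 0.1587]
eef_rot: [-0.459, -0.538, 0.547, -0.448]
contact_force: [0.1, 0.2, -2.7]
opening: 0.0192
nose [ 0.5739 -0.1962  0.1321]
t 15.23 tcp [ 0.4263 -0.1932  0.1587] F [ 0.1  0.2 -2.7] open 0.0192 j [ 0.34  0.64 -0.08  1.92  0.14  0.77 -1.43]
linear [-2.0, 0.1, 0.3] rot [-0.17, -0.05, -0.8] rows 1.0
t 15.23 tcp [ 0.4263 -0.1932  0.1587] F [ 0.1  0.2 -2.7] open 0.0192 j [ 0.34  0.64 -0.08  1.92  0.14  0.77 -1.43]
linear [-12.3, 2.4, 0.2] rot [-0.17, -0.06, -5.8] rows 1.0
t 15.23 tcp [ 0.4263 -0.1932  0.1587] F [ 0.1  0.2 -2.7] open 0.0192 j [ 0.34  0.64 -0.08  1.92  0.14  0.77 -1.43]
linear [-24.0, 6.5, 0.2] rot [-0.17, -0.07, -11.8] rows 2.0
```

View pics/w11.png

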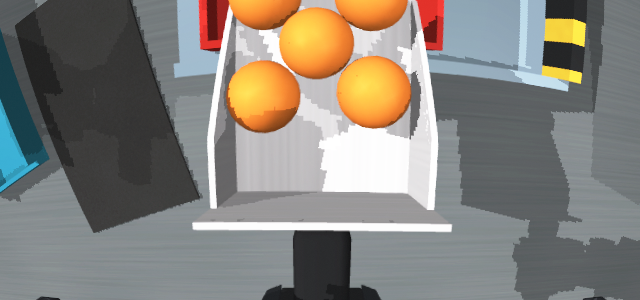

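Balls are rolling forward together. I'll hold this tilt and let them leave slowly.

```bash
python3 -m crank '{"linear":[[-2,0,0],[-2,0,0],[-2,0,0],[-2,0,0],[-2,0,0]],"delta_rot":[[0,0,-0.8],[0,0,-0.8],[0,0,-0.8],[0,0,-0.8],[0,0,-0.8]],"gripper":[-1,-1,-1,-1,-1]}'
python3 - <<'E'
from h import *
s=arm.observe(); T=tool(s); print("nose",(T[:3,3]+.15*T[:3,1]).round(4))
for a in [(.575,-.196,.129,-16),(.576,-.196,.125,-22)]: pour(*a)
c=viewer.camera("wrist");cv2.imwrite("pics/w12.png",c["img"][:300,:,::-1])
c=viewer.camera("scene");cv2.imwrite("pics/s12.png",cv2.resize(c["img"][160:440,20:400,::-1],None,fx=2,fy=2))
E
```

```text
clock: 15.7
tcp_pos: [0.4269, -0.1932, 0.1606]
eef_rot: [-0.456, -0.541, 0.55, -0.444]
contact_force: [0.7, -0.3, -1.6]
opening: 0.0191
nose [ 0.5741 -0.1962  0.1321]
t 15.7 tcp [ 0.4269 -0.1932  0.1606] F [ 0.7 -0.3 -1.6] open 0.0191 j [ 0.34  0.64 -0.08  1.9   0.13  0.79 -1.43]
linear [-10.3, 2.1, 0.2] rot [-0.17, -0.06, -5.03] rows 1.0
t 15.7 tcp [ 0.4269 -0.1932  0.1606] F [ 0.7 -0.3 -1.6] open 0.0191 j [ 0.34  0.64 -0.08  1.9   0.13  0.79 -1.43]
linear [-22.1, 6.0, 0.2] rot [-0.17, -0.07, -11.03] rows 2.0
```

View pics/w12.png

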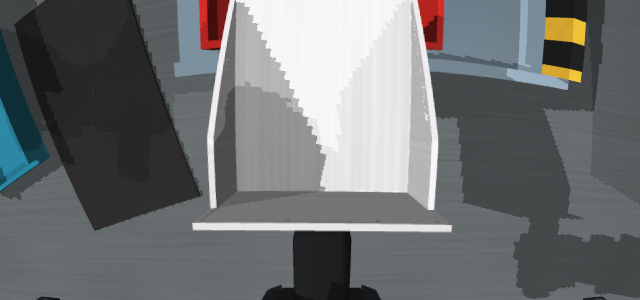

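View pics/s12.png

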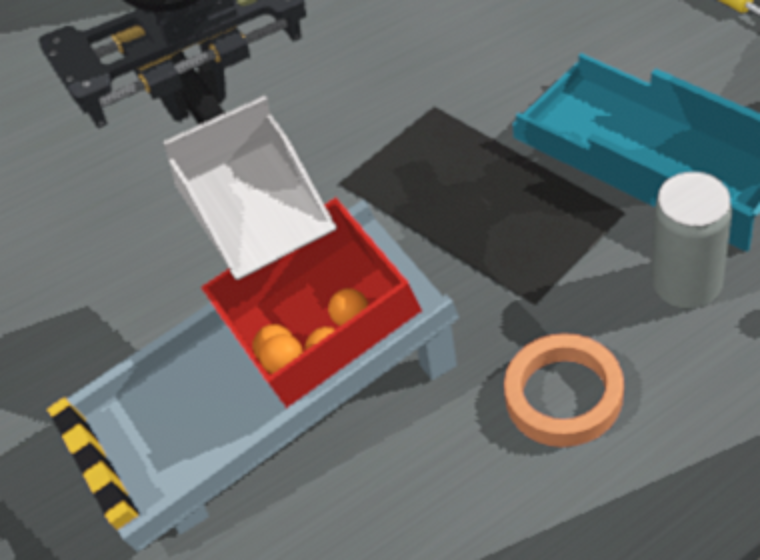

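The pan is empty and the tray holds the balls (four clearly visible at (272,345), (320,338) and (348,307), the fifth probably hidden). I'll back the scoop up and return it to the mat.

```bash
python3 -m crank '{"linear":[[-12,0,0],[-28,-2,0],[-45,-4,0],[-50,-5,-10],[-50,-5,-20]],"delta_rot":[[0,0,0],[0,0,0],[0,0,5],[0,0,9],[0,0,10.5]],"gripper":[-1,-1,-1,-1,-1]}'
python3 - <<'E'
from h import *
go([.4615,.0078,.15],scoopR(16.3,-0.2,1))
E
```

```text
clock: 16.22
tcp_pos: [0.4308, -0.1742, 0.2122]
eef_rot: [-0.505, -0.495, 0.507, -0.493]
contact_force: [-0.3, 0.5, -2.2]
opening: 0.0193
t 16.22 tcp [ 0.4308 -0.1742  0.2122] F [-0.3  0.5 -2.2] open 0.0193 j [ 0.37  0.48 -0.12  2.02  0.1   0.65 -1.41]
linear [61.9, 26.7, -182.7] rot [-17.65, -0.01, 0.05] rows 5.0
```

```bash
python3 -m crank '{"linear":[[0,3,-20],[5,9,-55],[15,15,-95],[30,21,-135],[45,26,-170]],"delta_rot":[[-3,0,0],[-7,0,0],[-11,0,0],[-15,0,0],[-17.6,0,0]],"gripper":[-1,-1,-1,-1,-1]}';  python3 -m crank '{"linear":[[6,0,-8],[12,0,-10]],"delta_rot":[[0,0,0],[0,0,0]],"gripper":[-1,-1]}'
python3 - <<'E'
from h import *
go([.4615,.0078,.04],scoopR(16.3,-0.2,1))
E
```

```text
clock: 16.63
tcp_pos: [0.4613, -0.003, 0.167]
eef_rot: [0.423, 0.567, -0.424, 0.566]
contact_force: [1.0, -1.1, -1.9]
opening: 0.0197
clock: 16.8
tcp_pos: [0.4579, 0.01, 0.1544]
eef_rot: [0.422, 0.569, -0.422, 0.566]
contact_force: [-0.6, -0.9, -2.2]
opening: 0.0193
t 16.8 tcp [0.4579 0.01   0.1544] F [-0.6 -0.9 -2.2] open 0.0193 j [-0.02  0.57 -0.16  2.11  0.18  0.48 -1.59]
linear [114.4, 3.0, 3.4] rot [0.46, -0.12, -0.07] rows 3.0
```

```bash
python3 -m crank '{"linear":[[20,3,3],[50,3,3],[80,3,3],[105,3,3],[114,3,3]],"delta_rot":[[0.4,0,0],[0.4,0,0],[0.4,0,0],[0.4,0,0],[0.4,0,0]],"gripper":[-1,-1,-1,-1,-1]}';python3 -m crank '{"linear":[[0,0,0]],"delta_rot":[[0,0,0]],"gripper":[-1]}'
python3 - <<'E'
from h import *
go([.4615,.0078,.003],scoopR(16.3,-0.2,1))
E
```

```text
clock: 17.22
tcp_pos: [0.4596, 0.0059, 0.038]
eef_rot: [0.423, 0.567, -0.426, 0.564]
contact_force: [0.1, -1.5, -1.5]
opening: 0.0195
clock: 17.3
tcp_pos: [0.4586, 0.0044, 0.0367]
eef_rot: [0.422, 0.567, -0.428, 0.563]
contact_force: [0.3, -0.3, -1.3]
opening: 0.0195
t 17.3 tcp [0.4586 0.0044 0.0367] F [ 0.3 -0.3 -1.3] open 0.0195 j [-0.08  0.81 -0.06  2.18  0.25  0.17 -1.65]
linear [33.7, 4.1, -2.4] rot [-0.19, -0.04, 0.38] rows 1.0
```

```bash
python3 -m crank '{"linear":[[8,4,-2],[18,4,-2],[26,4,-2],[31,4,-2],[33,4,-2]],"delta_rot":[[0,0,0.4],[0,0,0.4],[0,0,0.4],[0,0,0.4],[0,0,0.4]],"gripper":[-1,-1,-1,-1,-1]}';python3 -m crank '{"linear":[[0.5,0,0],[1,0,0]],"delta_rot":[[0,0,0],[0,0,0]],"gripper":[-1,-1]}'
python3 - <<'E'
from h import *
go([.4615,.0078,.003],scoopR(16.3,-0.2,1))
E
```

```text
clock: 17.72
tcp_pos: [0.4617, 0.0068, 0.0038]
eef_rot: [0.424, 0.566, -0.426, 0.564]
contact_force: [0.6, 0.1, -1.1]
opening: 0.0193
clock: 17.88
tcp_pos: [0.462, 0.0065, 0.0033]
eef_rot: [0.425, 0.565, -0.426, 0.564]
contact_force: [-0.2, -0.2, -1.7]
opening: 0.0195
t 17.88 tcp [0.462  0.0065 0.0033] F [-0.2 -0.2 -1.7] open 0.0195 j [-0.1   0.88 -0.03  2.18  0.26  0.08 -1.66]
linear [0.3, -0.2, -1.4] rot [-0.27, 0.01, -0.06] rows 1.0
```

```bash
python3 -m crank '{"linear":[[1,0,0],[1.5,0,0],[1.5,0,0]],"delta_rot":[[0,0,0],[0,0,0],[0,0,0]],"gripper":[-1,-1,-0.6]}' 10; python3 -m crank '{"linear":[[0,0,0],[0,0,0],[0,0,0],[0,0,0],[0,0,0]],"delta_rot":[[0,0,0],[0,0,0],[0,0,0],[0,0,0],[0,0,0]],"gripper":[0.2,0.2,0.2,0.2,0.2]}'; python3 -m crank '{"linear":[[-15,0,0],[-40,0,0],[-70,0,0],[-105,0,0],[-140,0,0]],"delta_rot":[[0,0,0],[0,0,0],[0,0,0],[0,0,0],[0,0,0]],"gripper":[0.2,0.2,0.2,0.2,0.2]}'
python3 - <<'E'
from h import *
go([.4615,.0078,.003],scoopR(16.3,-0.2,1))
c=viewer.camera("wrist");cv2.imwrite("pics/w13.png",c["img"][:,:,::-1])
c=viewer.camera("scene");cv2.imwrite("pics/s13.png",c["img"][:,:,::-1])
E
```

```text
clock: 18.13
tcp_pos: [0.4618, 0.0063, 0.0022]
eef_rot: [0.425, 0.565, -0.426, 0.564]
contact_force: [-1.1, -0.6, 3.2]
opening: 0.0197
clock: 18.55
tcp_pos: [0.462, 0.0064, 0.0022]
eef_rot: [0.425, 0.565, -0.426, 0.564]
contact_force: [-0.3, -0.2, -0.8]
opening: 0.051
clock: 18.97
tcp_pos: [0.4615, 0.0064, 0.1434]
eef_rot: [0.424, 0.566, -0.426, 0.564]
contact_force: [1.1, 0.2, -1.5]
opening: 0.0529
t 18.97 tcp [0.4615 0.0064 0.1434] F [ 1.1  0.2 -1.5] open 0.0529 j [-0.01  0.59 -0.16  2.11  0.2   0.46 -1.62]
linear [140.4, 0.9, -1.4] rot [-0.26, 0.01, 0.01] rows 4.0
```

View pics/w13.png

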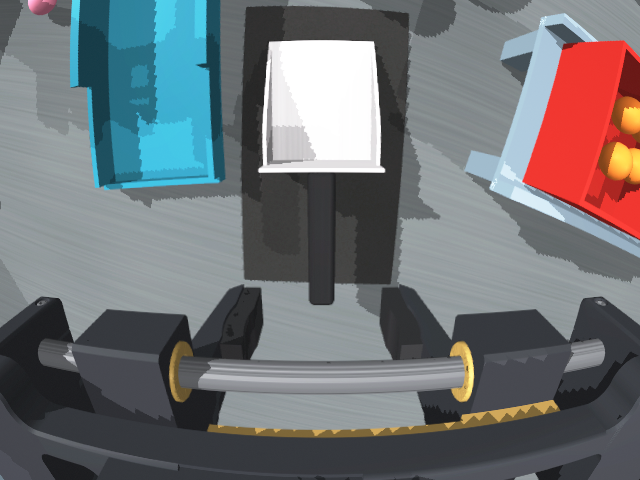

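View pics/s13.png

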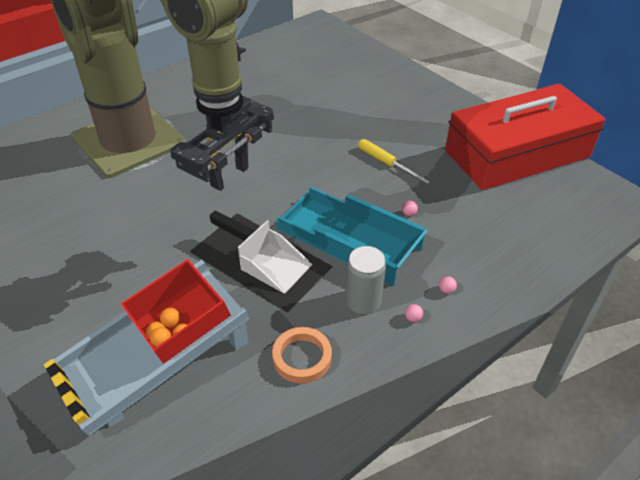

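The scoop lies flat on the mat, the tray is loaded at the chute's top, and the bin is empty with no stray balls. Next I'll turn the gripper so the jaws run along world x for a two-finger push, and come in behind the tray.

Run:
```python
from h import *
go([.600,-.085,.15],scoopR(89,0,1))
c=viewer.camera("top");P=cloud(c);hsv=cv2.cvtColor(c["img"],cv2.COLOR_RGB2HSV);H,S,V=[hsv[...,i].astype(int) for i in range(3)]
cv2.imwrite("pics/t13.png",cv2.resize(c["img"][160:320,280:620,::-1],None,fx=2.3,fy=2.3))
m=((H<4)|(H>175))&(S>170)&(P[...,2]>.10)&(P[...,2]<.147)&(P[...,1]<-.1)&(P[...,1]>-.33);print(m.sum(),cv2.minAreaRect((P[m][:,:2]*1000).astype(np.float32)))
```

```text
t 19.07 tcp [0.4654 0.0067 0.1463] F [ 0.7  0.  -1.2] open 0.0529 j [-0.01  0.59 -0.16  2.1   0.2   0.46 -1.62]
linear [-2.7, 104.1, 125.2] rot [-73.01, 0.35, -0.27] rows 11.0
1381 ((600.3310546875, -195.97897338867188), (135.78794860839844, 117.04713439941406), 88.80825805664062)
```

View pics/t13.png

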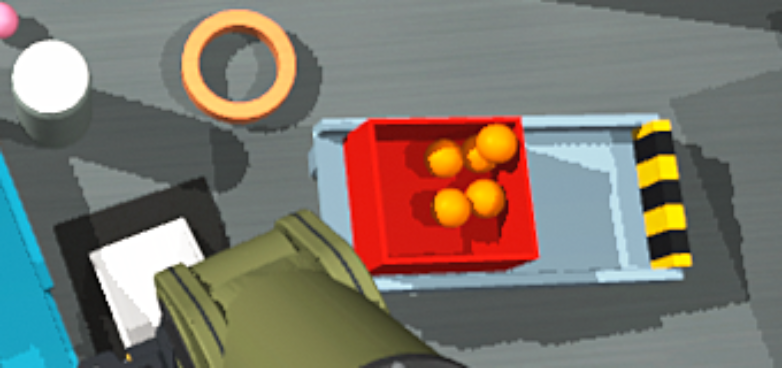

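The top view shows all five balls in the tray, one resting on two others in the corner at (497,143). I'll push gently.

```bash
python3 -m crank '{"linear":[[-10,8,10],[-15,18,22],[-15,28,34],[-15,38,46],[-15,48,58]],"delta_rot":[[-7,0,0],[-14,0,0],[-21,0,0],[-28,0,0],[-35,0,0]],"gripper":[0.2,0.2,0.2,0.2,0.2]}' 20
python3 - <<'E'
from h import *
go([.600,-.085,.15],scoopR(89,0,1))
E
```

```text
clock: 19.53
tcp_pos: [0.5258, -0.0364, 0.1582]
eef_rot: [0.234, 0.667, -0.234, 0.668]
contact_force: [0.3, -1.2, -0.3]
opening: 0.0533
t 19.53 tcp [ 0.5258 -0.0364  0.1582] F [ 0.3 -1.2 -0.3] open 0.0533 j [ 0.21  0.65 -0.38  1.91  0.37  0.66 -1.07]
linear [8.3, 8.4, 88.2] rot [-37.65, 0.08, -0.01] rows 6.0
```

```bash
python3 -m crank '{"linear":[[0,2,16],[2,4,34],[4,6,52],[6,8,70],[8,8,84]],"delta_rot":[[-7,0,0],[-14,0,0],[-21,0,0],[-28,0,0],[-35,0,0]],"gripper":[0.2,0.2,0.2,0.2,0.2]}' 20; python3 -m crank '{"linear":[[0,0,0],[0,0,0]],"delta_rot":[[-2.5,0,0],[-2.5,0,0]],"gripper":[0.2,0.2]}'
python3 - <<'E'
from h import *
go([.600,-.090,.062],scoopR(89,0,1))
E
```

```text
clock: 19.95
tcp_pos: [0.5967, -0.0833, 0.1481]
eef_rot: [0.021, 0.707, -0.02, 0.707]
contact_force: [-0.0, 0.6, -0.6]
opening: 0.053
clock: 20.12
tcp_pos: [0.5958, -0.0843, 0.1454]
eef_rot: [0.006, 0.709, -0.005, 0.705]
contact_force: [-0.5, -0.7, -0.0]
opening: 0.053
t 20.12 tcp [ 0.5958 -0.0843  0.1454] F [-0.5 -0.7 -0. ] open 0.053 j [ 0.38  0.79 -0.57  1.68  0.54  0.84 -0.44]
linear [83.3, -5.8, 4.7] rot [0.14, -0.27, -0.08] rows 3.0
```

```bash
python3 -m crank '{"linear":[[12,-1,4],[30,-2,4.5],[50,-3,4.5],[70,-3,4.5],[83,-3,4.5]],"delta_rot":[[0,0,0],[0,0,0],[0,0,0],[0,0,0],[0,0,0]],"gripper":[0.2,0.2,0.2,0.2,0.2]}' 20; python3 -m crank '{"linear":[[0,0,0]],"delta_rot":[[0,0,0]],"gripper":[0.2]}'
python3 - <<'E'
from h import *
go([.599,-.2,.042],scoopR(89,0,1))
c=viewer.camera("scene");cv2.imwrite("pics/s14.png",cv2.resize(c["img"][160:440,20:400,::-1],None,fx=2,fy=2))
E
```

```text
clock: 20.53
tcp_pos: [0.5978, -0.0868, 0.0592]
eef_rot: [0.006, 0.71, -0.005, 0.704]
contact_force: [0.1, 0.6, -0.8]
opening: 0.053
clock: 20.62
tcp_pos: [0.5954, -0.0865, 0.0559]
eef_rot: [0.006, 0.712, -0.005, 0.702]
contact_force: [-0.9, -0.2, -0.3]
opening: 0.0526
t 20.62 tcp [ 0.5954 -0.0865  0.0559] F [-0.9 -0.2 -0.3] open 0.0526 j [ 0.34  0.91 -0.49  1.72  0.63  0.69 -0.51]
linear [13.7, -113.5, 5.5] rot [0.14, -0.83, -0.07] rows 3.0
```

View pics/s14.png

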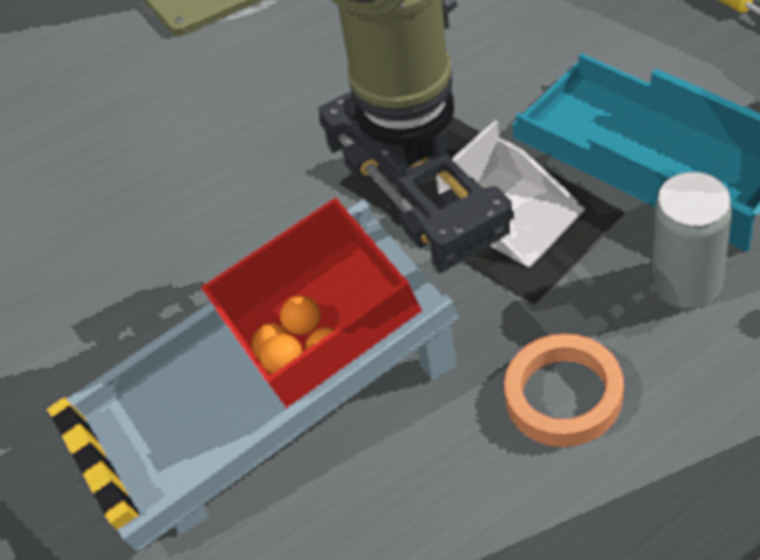

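```bash
python3 -m crank '{"linear":[[-4,-6,4],[-2.5,-14,4.5],[-1,-22,4.5],[0.5,-30,4.5],[2,-38,4.5]],"delta_rot":[[0,-0.8,0],[0,-0.8,0],[0,-0.8,0],[0,-0.8,0],[0,-0.8,0]],"gripper":[0.2,0.2,0.2,0.2,0.2]}' 20
python3 - <<'E'
from h import *
go([.599,-.25,.062-.16*.176],scoopR(89,0,1))
c=viewer.camera("scene");cv2.imwrite("pics/s15.png",cv2.resize(c["img"][160:440,20:400,::-1],None,fx=2,fy=2))
E
```

```text
clock: 21.08
tcp_pos: [0.6001, -0.1252, 0.0552]
eef_rot: [0.006, 0.707, -0.005, 0.708]
contact_force: [-0.3, 2.6, 1.9]
opening: 0.0528
t 21.08 tcp [ 0.6001 -0.1252  0.0552] F [-0.3  2.6  1.9] open 0.0528 j [ 0.41  0.92 -0.5   1.71  0.64  0.69 -0.45]
linear [21.1, -124.8, 0.9] rot [0.1, 0.09, -0.11] rows 4.0
```

View pics/s15.png

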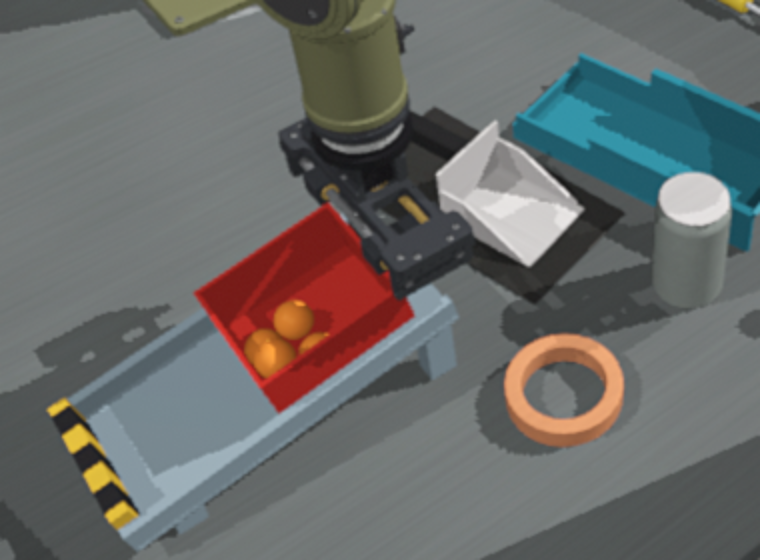

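Contact at 2.6 N and the tray is sliding. Continuing along the slope.

```bash
python3 -m crank '{"linear":[[1.5,-9,0],[3.3,-19,0],[5.1,-29,0],[6.9,-39,0],[8.6,-49,0]],"delta_rot":[[0,0,0],[0,0,0],[0,0,0],[0,0,0],[0,0,0]],"gripper":[0.2,0.2,0.2,0.2,0.2]}' 20;  python3 -m crank '{"linear":[[1.8,-10,0],[3.5,-20,0],[5.3,-30,0],[6.9,-39,0],[8.1,-46,0]],"delta_rot":[[0,0,0],[0,0,0],[0,0,0],[0,0,0],[0,0,0]],"gripper":[0.2,0.2,0.2,0.2,0.2]}'
python3 - <<'E'
from h import *
go([.599,-.2525,.0325],scoopR(89,0,1))
c=viewer.camera("scene");cv2.imwrite("pics/s16.png",cv2.resize(c["img"][160:440,20:400,::-1],None,fx=2,fy=2))
E
```

```text
clock: 21.55
tcp_pos: [0.5988, -0.1778, 0.0459]
eef_rot: [0.006, 0.707, -0.006, 0.707]
contact_force: [0.3, 1.6, 1.8]
opening: 0.053
clock: 21.97
tcp_pos: [0.5977, -0.2254, 0.0375]
eef_rot: [0.007, 0.707, -0.007, 0.707]
contact_force: [-0.2, 0.9, 1.6]
opening: 0.0529
t 21.97 tcp [ 0.5977 -0.2254  0.0375] F [-0.2  0.9  1.6] open 0.0529 j [ 0.56  0.97 -0.51  1.63  0.66  0.72 -0.29]
linear [5.0, -27.1, 1.9] rot [-0.09, 0.02, 0.03] rows 1.0
```

View pics/s16.png

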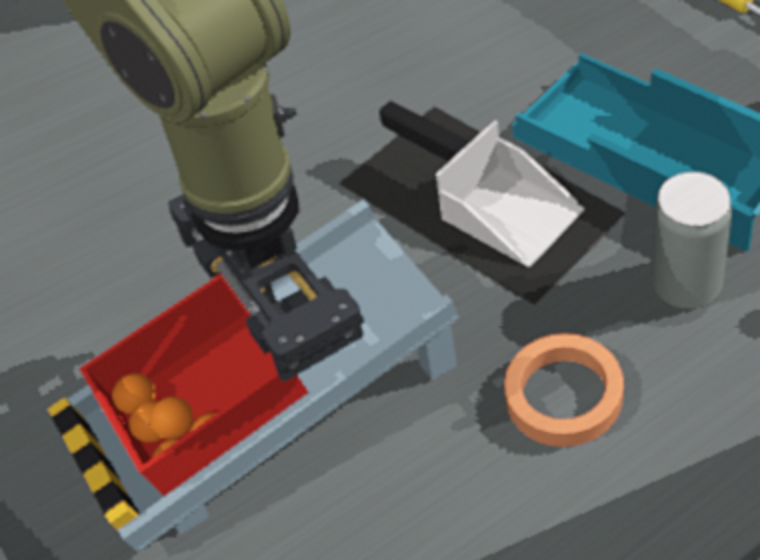

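About 25 mm is left to the stop. I'll go slowly and watch the force.

```bash
python3 -m crank '{"linear":[[1.2,-7,0],[2.2,-13,0],[3.1,-18,0],[3.8,-22,0],[4.3,-25,0]],"delta_rot":[[0,0,0],[0,0,0],[0,0,0],[0,0,0],[0,0,0]],"gripper":[0.2,0.2,0.2,0.2,0.2]}';  python3 -m crank '{"linear":[[0.5,-3,0],[1,-5,0],[1,-6,0]],"delta_rot":[[0,0,0],[0,0,0],[0,0,0]],"gripper":[0.2,0.2,0.2]}'
python3 - <<'E'
from h import *
go([.599,-.2525,.0325],scoopR(89,0,1))
c=viewer.camera("scene");cv2.imwrite("pics/s17.png",cv2.resize(c["img"][200:440,20:320,::-1],None,fx=2.5,fy=2.5))
E
```

```text
clock: 22.43
tcp_pos: [0.5964, -0.2488, 0.0332]
eef_rot: [0.008, 0.708, -0.006, 0.707]
contact_force: [-3.8, 11.2, 8.2]
opening: 0.0528
clock: 22.68
tcp_pos: [0.5964, -0.2485, 0.0331]
eef_rot: [0.01, 0.708, -0.002, 0.706]
contact_force: [-2.6, 11.3, 8.5]
opening: 0.053
t 22.68 tcp [ 0.5964 -0.2485  0.0331] F [-2.6 11.3  8.5] open 0.053 j [ 0.6   0.99 -0.53  1.6   0.65  0.74 -0.24]
linear [0.5, -3.9, 2.7] rot [0.05, -0.12, -0.63] rows 1.0
```

View pics/s17.png

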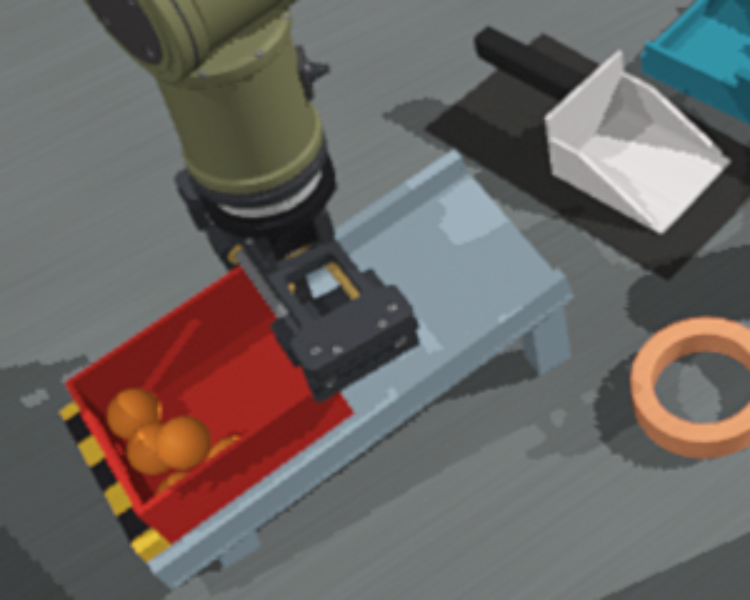

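The force stands at 11 N and the tray no longer moves: it's against the stop. I'll back off straight up the slope, then lift clear and check.

```bash
python3 -m crank '{"linear":[[-1,6,0],[-3,16,0],[-8,30,0],[-20,45,0],[-40,60,0]],"delta_rot":[[0,0,0],[0,0,0],[0,0,0],[0,0,0],[0,0,0]],"gripper":[0.2,0.2,0.2,0.2,0.2]}';  python3 -m crank '{"linear":[[-25,15,-15],[-50,30,-45],[-75,40,-80],[-95,50,-110],[-100,50,-130]],"delta_rot":[[0,0,0],[0,0,0],[0,0,0],[0,0,0],[0,0,0]],"gripper":[0.2,0.2,0.2,0.2,0.2]}'
python3 - <<'E'
from h import *
np.set_printoptions(precision=4,suppress=True)
ch=np.load("chute_scene.npz"); 
for n in ["scene","top"]:
    c=viewer.camera(n);cv2.imwrite(f"pics/{n}18.png",c["img"][:,:,::-1])
    P=cloud(c);hsv=cv2.cvtColor(c["img"],cv2.COLOR_RGB2HSV);H,S,V=[hsv[...,i].astype(int) for i in range(3)]
    ch=np.load(f"chute_{n}.npz"); h=(P-ch["m"])@ch["nn"]
    m=((H<4)|(H>175))&(S>150)&(h>.05)&(h<.068)&(P[...,1]<-.2)&(P[...,1]>-.5)&(abs(P[...,0]-.6)<.1)
    print(n,m.sum(),cv2.minAreaRect((P[m][:,:2]*1000).astype(np.float32)),"y",np.percentile(P[m][:,1],[1,99]),"h",np.median(h[m]))
    o=(H>5)&(H<20)&(S>180)&(P[...,1]<-.15)&(abs(P[...,0]-.6)<.1); k,l,st,ce=cv2.connectedComponentsWithStats(o.astype(np.uint8)); print([(ce[i].round().tolist(),int(st[i,4]),round(float(h[l==i].max()),3)) for i in range(1,k) if st[i,4]>15])
    yl=(H>20)&(H<35)&(S>150)&(P[...,1]<-.3)&(abs(P[...,0]-.6)<.1); print("stop y",np.percentile(P[yl][:,1],[2,98]))
    for t in ["can_center","flange","driver_grip"]: print(t,[np.round(d["point"],3) for d in spotter.search_frame(t,n)][:1])
print(arm.observe()["clock"])
E
```

```text
clock: 23.15
tcp_pos: [0.5962, -0.1873, 0.0733]
eef_rot: [0.01, 0.709, -0.002, 0.705]
contact_force: [-0.4, -0.5, 0.6]
opening: 0.0529
clock: 23.57
tcp_pos: [0.4661, -0.133, 0.1782]
eef_rot: [0.007, 0.708, -0.0, 0.706]
contact_force: [0.0, 0.1, -1.0]
opening: 0.0527
scene 1379 ((596.4630126953125, -330.5882568359375), (129.2740478515625, 119.84734344482422), 88.76789855957031) y [-0.3948 -0.2673] h 0.05835594448051229
[([84.0, 374.0], 1077, 0.062)]
stop y [-0.405  -0.3916]
can_center [array([0.737, 0.095, 0.089])]
flange [array([ 0.752, -0.056,  0.022])]
driver_grip [array([0.441, 0.413, 0.019])]
top 525 ((621.0430908203125, -328.7081604003906), (133.35940551757812, 69.09679412841797), 88.2332763671875) y [-0.3933 -0.2631] h 0.05841512651455421
[([544.0, 224.0], 312, 0.464)]
stop y [-0.3693 -0.323 ]
can_center [array([0.71 , 0.107, 0.116])]
flange [array([ 0.745, -0.055,  0.02 ])]
driver_grip [array([0.437, 0.419, 0.023])]
23.9667
```

View pics/scene18.png

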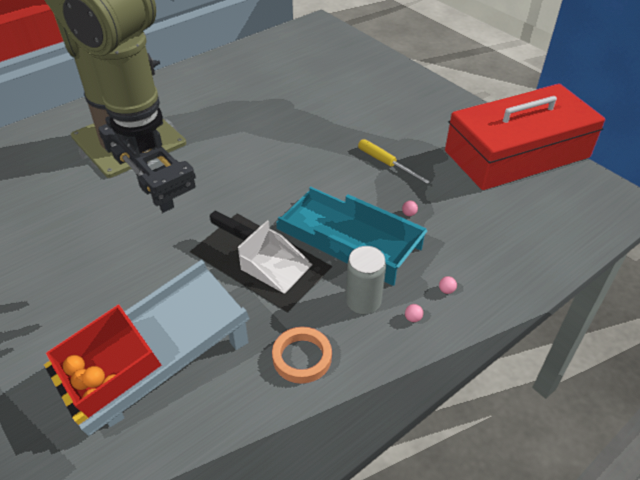

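View pics/top18.png

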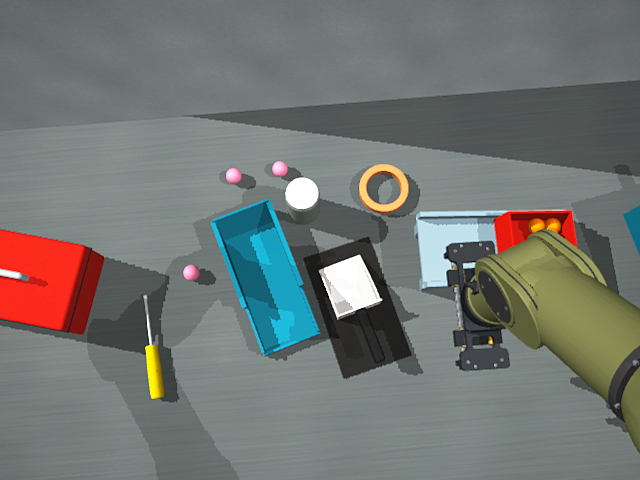

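```bash
python3 -m crank '{"linear":[[0,0,0],[0,0,0],[0,0,0],[0,0,0],[0,0,0]],"delta_rot":[[0,0,0],[0,0,0],[0,0,0],[0,0,0],[0,0,0]],"gripper":[0.2,0.2,0.2,0.2,0.2]}'
python3 - <<'E'
from h import *
c=viewer.camera("scene");cv2.imwrite("pics/s19.png",cv2.resize(c["img"][290:440,20:200,::-1],None,fx=4,fy=4,interpolation=cv2.INTER_CUBIC))
E
```

```text
clock: 24.38
tcp_pos: [0.4687, -0.1362, 0.1739]
eef_rot: [0.01, 0.709, -0.001, 0.705]
contact_force: [-0.3, 0.5, 0.4]
opening: 0.0528
```

View pics/s19.png

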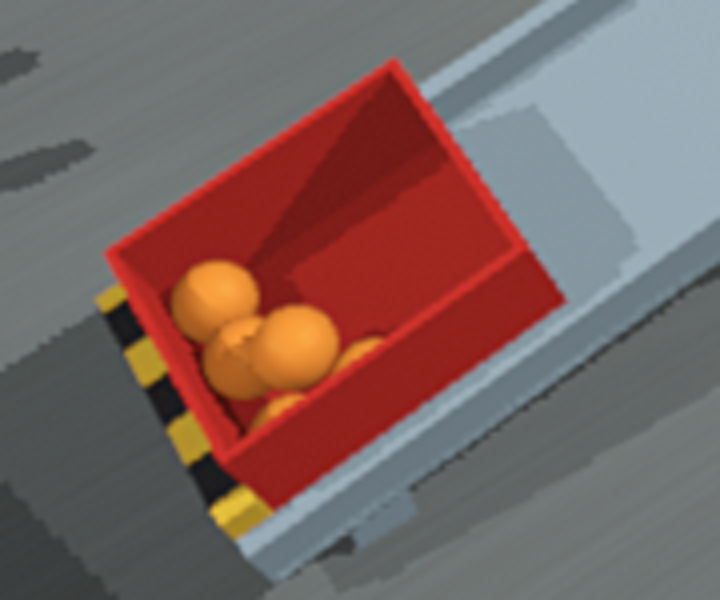

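All five balls are visible in the tray, four on the floor and one stacked. The tray sits flush against the stop and the arm is clear, so I'm handing in.

```bash
python3 -c "
from rig import arm
print(arm.sign_off())"
```

```text
the job is handed in; nothing more can be done
None
```

I scooped all five orange balls from the bin in one pass and tipped them into the tray while it was still at the top of the chute. I then laid the scoop back on its mat and pushed the tray down to the stop. The job was handed in at about 24.4 s of the 66 s allowed; no verdict is reported.

**Last checks:**
- **Tray:** it slid about 132 mm along the chute. At the stop it held firm at about 11 N, and the final picture shows it flush against the stop.
- **Balls:** all five are in the tray, one of them resting on top of the others and about level with the rim. The bin is empty and no balls were spilled.
- **Scoop:** it lies flat on its mat.
- **Bystanders:** the can, ring and screwdriver read within about 4 mm of their first positions, which is the detector's own accuracy.
- **Arm:** it is clear of everything.

**What disagreed:**
- **First grasp:** it closed on air above the handle. Both cameras showed the real fingertips about 34 mm short of the reported TCP. I allowed for that, and the second grasp held.
- **Top camera:** in the last picture the arm hid part of the tray from it, so the final tray and ball checks rest mostly on the scene camera.

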